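Set out the glazing bench for soldering the pink oval

ROBOT

A 6-joint arm with a two-finger parallel gripper is mounted at the origin on the work surface. World frame = base frame: x ahead of the robot, y to its left, z up, the work surface at z = 0. Lengths are in m, angles in rad, forces in N, time in s.
With the tool pointing down it reaches from about 0.225 to 0.875 m from the base axis. Payload 3.4 kg.
Tool frame: the origin (TCP) lies at the very end of the fingers, on their centre line; the grasp point (between the pads) lies 19 mm behind it (grasp_offset is the distance from the TCP to the grasp point, in m); y points along the fingers, z is the direction in which the jaws open and shut, and the axes are right-handed (so a half turn about y gives the same grasp; the last joint's range is limited). The gripper opens to 85 mm and grips with 20 to 120 N. Pads are 22 mm wide; open, the fingers measure 114 mm over their backs; the gripper's body (76 mm by 85 mm) begins 54 mm behind the grasp point. The pads swing forward as they close: fully open they stand 13 mm farther back than shut.
Start: joints at [-1.413, 0.276, 1.505, -0, 1.361, -0.121], TCP at [0.158, -0.553, 0.231] pointing down, gripper open.
Joint ranges: [-2.89, 2.89], [-0.75, 2.08], [0.22, 2.7], [-1.18, 4.32], [0.11, 2.71], [-2.7, 2.7]. Speed limits (rad/s): [2.57, 2.57, 3.14, 3.14, 3.14, 3.14].

INTERFACE

Orientations are given as a unit quaternion [w, x, y, z].
In Python, from rig import get_state, get_image, sign_off, grasp_offset gives the robot as it stands.
- The arm moves only by the shell command python3 -m jog 'ROWS' [FORCE]. ROWS is JSON, one flat list of numbers, 7 for each row, row after row: the closure in counts, from 0 (fully open) to 255 (shut), then the shift along the tool's x, y, z in cm, then the turn, a rotation vector about the tool's x, y, z in units of 8 degrees (1.0 is 8 degrees). In form: [jaw, tx, ty, tz, rx, ry, rz, jaw, tx, ty, tz, rx, ry, rz, ...]. A call has 1 to 12 rows; each row is the pose to reach, as a shift and turn from the pose commanded when the call began, along the tool's axes at that moment; what a row does not reach only later rows make up. A row lasts 1/8 s, in which the tool goes at most 62.5 mm and 10.7 degrees, less where a joint would pass 70% of its speed; a pose out of reach is approached as far as the arm can. A call with a gripper value outside its range is refused whole. The fingers move at their own pace and stop on an object; FORCE is the grip in N (left out, the last holds). Time passes only in rows, so rows that repeat a pose let the fingers close. It gives the time, the measured TCP pose, the force and the opening at its end, in the units of the state.
- get_state(): the state, without advancing time (a new reading comes with each control period).
- get_image(name): name is "scene" or "top" or "wrist"; returns a dict with "color" (384x512x3 uint8, blue, green, red), "mtx" (3x3 intrinsics, pixels), "k1" (the pictures are not rectified: a ray, as slopes to the right and down, at radius r is drawn at 1 + k1 r^2 times it, then the intrinsics apply), "R" (3x3) and "t" (3): a world point X has camera coordinates R X + t; the wrist camera has in their place "tool_from_camera" (4x4, takes a point from camera to tool coordinates, whose origin is the TCP and whose axes are the tool frame's). Camera axes: x right, y down, z forward; pixel columns grow to the right and rows downward; lengths in m; the calibration is good to about 2 mm. A picture is of the moment at which its call begins: read the wrist's pose just before it. There is no depth.
- sign_off(): hands the job in, once; it reports no verdict.
The state is a dict: "clock": time; "qpos": joint angles; "qd": joint speeds; "effort": joint torques, N m; "position": TCP position; "ee_rot": TCP orientation; "contact_force": force on the tool from outside, world axes, zero at the start; "moment": the same for the moment, N m; "width": finger opening in m.
Only numpy, scipy, OpenCV 4.12 (cv2) and the standard library are available. Lean on these libraries where they do the work, as an engineer would, in place of code of your own. Each camera call takes 0.05 s, during which the arm holds its last target.

TASK

Set out the bench for soldering: lay the pink glass oval gently on the drawn oval on the white soldering board, turned as it is drawn, and set the knobbed brass weight gently on the middle of it. Stand the white tip-cleaning block in the middle of the gap between the board and the iron stand (in line with the middles of both), the flux jar likewise in the middle of the gap between the board and the brass lead bender, and the solder reel upright behind the board (the side away from the robot), centred on it and with about 25 mm of clear space. The cork sanding block stays where it lies.

Things in the scene. Friction and masses are not known exactly. Their poses are not given: they have to be found in the camera images.
- board: Fixed white heatproof board, 140 mm deep (its x) by 180 mm wide (its y), 12 mm thick, flat on the bench (z = 0), turned at most 5 degrees. Origin: centre of the underside; x points away from the robot (behind), y to the robot's left. Iron stand and lead bender stand one on each side, either way round, centres about 270 mm from the board's along its y: both gaps are 140 mm wide, empty at first.
- drawing: Fixed sheet of white paper, 110 x 85 x 1 mm, on the board near its middle, with the outline of an 80 x 54 mm oval drawn in black at its centre. Origin: centre of the sheet's underside, at z = 12 mm (the top of the paper is at 13 mm); x runs along the long axis of the drawn oval.
- iron_stand: Fixed dark steel base plate 165 mm (x) by 80 mm (y), 5 mm thick, with a soldering iron lying in it at 40 degrees: copper tip low at the far end, wooden handle up towards the robot. Origin: centre of the plate's underside; axes nearly parallel to the board's. Highest point about 205 mm, at the handle's end and cord, 120 to 180 mm to the robot's side of the origin.
- lead_bender: Fixed cast brass lead bender on an oak foot 110 mm (x) by 80 mm (y): brass plate with a grooved wheel, two small rollers and a short lever with a wooden knob, 82 mm high in all. Origin: centre of the foot's underside; axes nearly parallel to the board's.
- oval: Loose pale pink cast-glass oval, 80 mm long (x) by 54 mm wide (y) by 12 mm thick, bevelled upper edge, lying flat; 100 g. Origin: centre of the underside. Its sides are upright at mid length, so it can be gripped across its 54 mm width. Turning it by a half turn makes no difference.
- weight: Loose brass bench weight with a cork sole: round, 44 mm across and 22 mm high, with a narrow neck and on top an upright round knob, 24 mm across from 37 to 57 mm above the underside; 60 mm high in all, about 0.3 kg. Origin: centre of the underside.
- cleaning_block: Loose white tip-cleaning (sal ammoniac) block with brown worn streaks on top, 64 mm (x) by 44 mm (y) by 22 mm high, 95 g. Origin: centre of the underside. Which way it is turned at the end does not matter.
- flux_jar: Loose round flux jar, 52 mm across and 45 mm high, amber glass with a black ribbed lid, standing upright, about 110 g. Origin: centre of the underside.
- solder_reel: Loose reel of solder wire standing on its flange, 56 mm across and 42 mm high, blue flanges with silvery wire between, 0.13 to 0.3 kg. Origin: centre of the underside.
- cork_block: Loose bystander, not to be moved: brown cork sanding block 80 mm (x) by 50 mm (y) by 30 mm high. Origin: centre of the underside.
Mind the look-alikes: they are no part of the job. Of the things that look like the flux_jar, the smallest one is meant.

How it is judged:
At the end, for the whole second after the job is handed in: Oval flat on its drawing (10 mm, 11 deg); weight upright on it (10 mm off centre); block and jar on the bench in the middle of their gaps (16 mm each way); reel upright, 8 to 45 mm clear behind the board, 16 mm off its middle line; cork block moved under 20 mm; all at rest (horizontal distance between oval and drawing below 0.01 m and angle between the x axis of oval and the x axis of drawing, either way round below 0.2 rad and z of oval in the frame of drawing between -0.003 and 0.005 m and angle between each of oval, weight, cleaning_block, flux_jar, solder_reel's own z axis and vertical below 0.08 rad and horizontal distance between weight and oval below 0.01 m and z of weight in the frame of oval between 0.009 and 0.016 m and horizontal distance between cleaning_block and board between 0.144 and 0.176 m and horizontal distance between cleaning_block and iron_stand between 0.093 and 0.127 m and x of cleaning_block in the frame of board between -0.016 and 0.016 m and height (world z) of each of cleaning_block, flux_jar, solder_reel below 0.006 m and horizontal distance between flux_jar and board between 0.144 and 0.176 m and horizontal distance between flux_jar and lead_bender between 0.093 and 0.127 m and x of flux_jar in the frame of board between -0.016 and 0.016 m and x of solder_reel in the frame of board between 0.106 and 0.143 m and y of solder_reel in the frame of board between -0.016 and 0.016 m and distance of cork_block from where it was at the start of the episode below 0.02 m and linear speed of each of oval, weight, cleaning_block, flux_jar, solder_reel, cork_block below 0.02 m/s); the robot touches nothing.
It fails at once if the glass is dropped or banged down on the drawing (still faster than 0.45 m/s in the last 25 mm, or over 70 N) (contact force between oval and drawing above 70 N or (horizontal distance between oval and drawing below 0.04 m and z of oval in the frame of drawing below 0.026 m and linear speed of oval above 0.45 m/s)).
It fails at once if the weight is dropped or banged down on the glass (still faster than 0.45 m/s in the last 25 mm, or over 70 N) (contact force between weight and oval above 70 N or (horizontal distance between weight and oval below 0.03 m and z of weight in the frame of oval below 0.037 m and linear speed of weight above 0.45 m/s)).
It fails at once if the cork block is moved more than 20 mm (distance of cork_block from where it was at the start of the episode above 0.02 m).
It also fails if it takes over 144 s, if anything falls off the work surface, if the arm or the gripper's body presses on something with over 40 N, if the wrist force passes 120 N, or if a joint passes its speed limit or range.

## Working session

There is one attempt and no reset: what is moved stays moved. The work goes in short steps, Python scripts to look and compute and a shell command to move; the robot and the scene stay as the last step left them, time stands still between calls to the robot, and variables do not carry over. Pictures are saved under pics/ and viewed, and the job is handed in when it is done.

```bash
ls; mkdir -p pics; python3 - <<'E'
from rig import get_state,get_image,grasp_offset
import cv2,numpy as np
s=get_state();print({k:np.round(v,3).tolist() for k,v in s.items()},grasp_offset)
for n in("scene","top","wrist"):
    i=get_image(n);cv2.imwrite(f"pics/{n}0.png",i["color"])
    print(n,{k:np.round(v,4).tolist() for k,v in i.items() if k!="color"})
E
```

```text
pics
{'clock': 0.0, 'qpos': [-1.413, 0.277, 1.506, 0.0, 1.361, -0.121], 'qd': [-0.001, 0.002, -0.001, -0.0, -0.001, -0.002], 'effort': [0.001, -41.678, -24.58, -0.0, 0.011, -0.0], 'position': [0.158, -0.552, 0.23], 'ee_rot': [0.098, -0.098, 0.701, -0.7], 'contact_force': [0.215, 0.11, -0.036], 'moment': [0.001, 0.009, 0.058], 'width': 0.085} 0.0187
scene {'mtx': [[407.7327, 0.0, 258.4803], [0.0, 407.7327, 187.8883], [0.0, 0.0, 1.0]], 'k1': -0.0808, 'R': [[-0.8819, 0.4712, 0.0142], [0.3145, 0.6105, -0.7269], [-0.3512, -0.6366, -0.6866]], 't': [0.4456, -0.1535, 1.4828]}
top {'mtx': [[365.3735, 0.0, 254.2201], [0.0, 365.3735, 190.2794], [0.0, 0.0, 1.0]], 'k1': -0.0764, 'R': [[0.0125, -0.9998, -0.0183], [-0.9944, -0.0105, -0.1056], [0.1054, 0.0195, -0.9942]], 't': [0.0658, 0.5414, 1.1266]}
wrist {'mtx': [[281.2235, 0.0, 259.0254], [0.0, 281.2235, 194.1397], [0.0, 0.0, 1.0]], 'k1': 0.0234, 'tool_from_camera': [[0.001, 0.9617, 0.2741, -0.0687], [0.0005, -0.2741, 0.9617, -0.1433], [1.0, -0.0009, -0.0007, 0.0], [0.0, 0.0, 0.0, 1.0]]}
```

View pics/scene0.png

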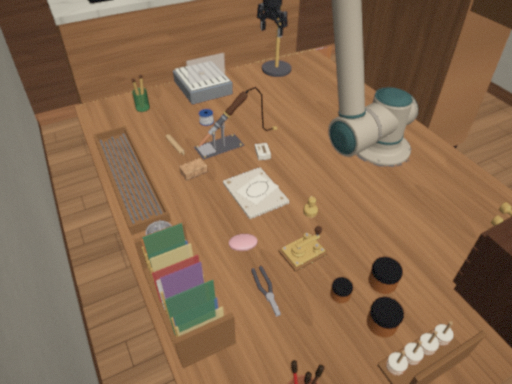

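View pics/top0.png

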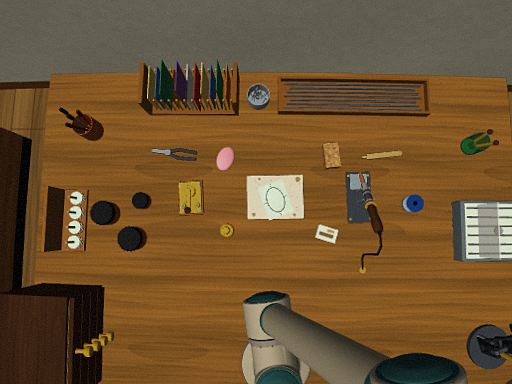

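View pics/wrist0.png

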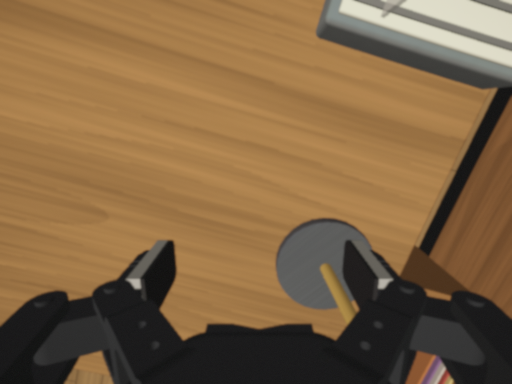

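The top view, with image up as +x and left as +y, shows:
- **Fixed things:** board at (275,197), lead bender at (191,197), iron stand at (358,197).
- **Jar look-alikes:** black-lidded jars at (141,200), (104,213) and (131,238). The one at (141,200) is the smallest, so I choose it.
- **Other loose things:** reel at (413,204), with a round glass bowl at (258,95) that is not it. Cleaning block (327,233), weight (227,230), oval (225,158), cork (332,155).

Next I'll check crops.

```bash
cat > h.py <<'E'
import numpy as np,cv2
from rig import get_state,get_image,grasp_offset
def rays(img,px):
    px=np.atleast_2d(np.float64(px));K=img["mtx"]
    d=(px-[K[0][2],K[1][2]])/[K[0][0],K[1][1]]
    u=d.copy()
    for _ in range(20): u=d/(1+img["k1"]*(u**2).sum(1,keepdims=True))
    v=np.c_[u,np.ones(len(u))]
    if "R" in img:
        R=np.array(img["R"]);t=np.array(img["t"]);return -R.T@t, v@R
    T=np.array(img["tool_from_camera"]);s=img["state"];Rw=q2R(s["ee_rot"])
    return Rw@T[:3,3]+np.array(s["position"]), v@(Rw@T[:3,:3]).T
def q2R(q):
    from scipy.spatial.transform import Rotation as Ro
    return Ro.from_quat([q[1],q[2],q[3],q[0]]).as_matrix()
def grab(n):
    s=get_state();i=get_image(n);i["state"]=s;return i
def plane(img,px,z):
    c,v=rays(img,px);return c+v*((z-c[2])/v[:,2])[:,None]
def tri(i1,p1,i2,p2):
    c1,v1=rays(i1,p1);c2,v2=rays(i2,p2);v1=v1[0]/np.linalg.norm(v1[0]);v2=v2[0]/np.linalg.norm(v2[0])
    A=np.c_[v1,-v2];s=np.linalg.lstsq(A,c2-c1,rcond=None)[0]
    a=c1+s[0]*v1;b=c2+s[1]*v2;return (a+b)/2,np.linalg.norm(a-b)
def proj(img,X):
    X=np.atleast_2d(X)
    if "R" in img: C=X@np.array(img["R"]).T+img["t"]
    else:
        T=np.array(img["tool_from_camera"]);s=img["state"];Rw=q2R(s["ee_rot"])
        C=((X-s["position"])@Rw-T[:3,3])@T[:3,:3]
    u=C[:,:2]/C[:,2:];u=u*(1+img["k1"]*(u**2).sum(1,keepdims=True));K=img["mtx"]
    return u*[K[0][0],K[1][1]]+[K[0][2],K[1][2]]
E
python3 - <<'E'
from h import *
t=cv2.imread("pics/top0.png");s=cv2.imread("pics/scene0.png")
cv2.imwrite("pics/topc.png",cv2.resize(t[130:280,90:290],None,fx=4,fy=4,interpolation=cv2.INTER_CUBIC))
cv2.imwrite("pics/topd.png",cv2.resize(t[130:280,235:435],None,fx=4,fy=4,interpolation=cv2.INTER_CUBIC))
cv2.imwrite("pics/scc.png",cv2.resize(s[160:340,210:420],None,fx=3.5,fy=3.3,interpolation=cv2.INTER_CUBIC))
for n,p in dict(board=(275,197),jar=(141,200),j2=(104,213),j3=(131,238),reel=(413,204),block=(327,233),weight=(227,230),oval=(225,158),cork=(332,155),iron=(358,197),bend=(191,197)).items():
    print(n,plane(grab("top"),p,0.02).round(3))
E
```

```text
board [[0.521 0.006 0.02 ]]
jar [[0.506 0.437 0.02 ]]
j2 [[0.463 0.558 0.02 ]]
j3 [[0.384 0.464 0.02 ]]
reel [[ 0.503 -0.436  0.02 ]]
block [[ 0.409 -0.159  0.02 ]]
weight [[0.414 0.157 0.02 ]]
oval [[0.645 0.168 0.02 ]]
cork [[ 0.659 -0.177  0.02 ]]
iron [[ 0.524 -0.259  0.02 ]]
bend [[0.518 0.274 0.02 ]]
```

View pics/topc.png

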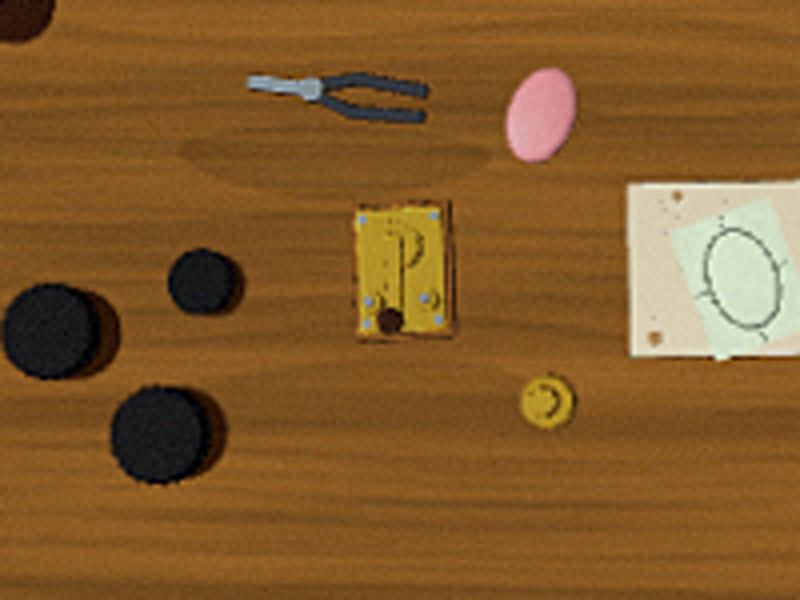

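View pics/topd.png

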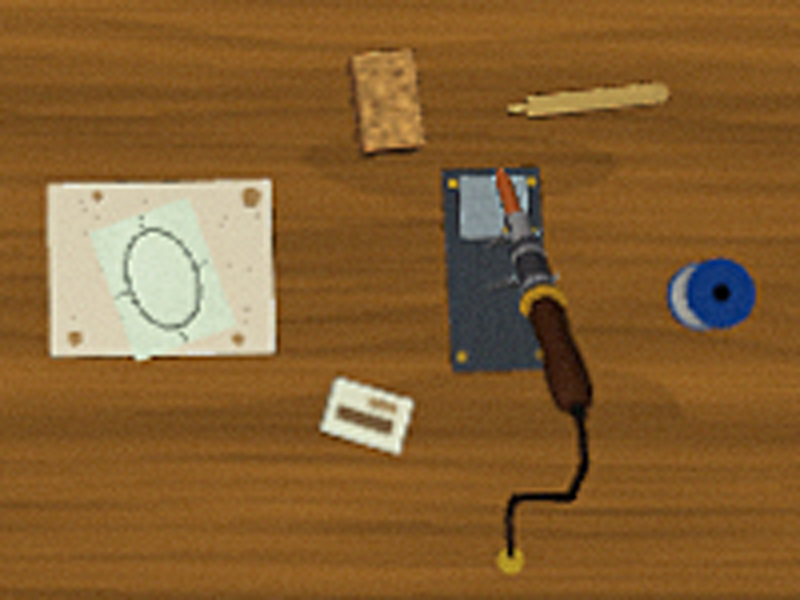

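View pics/scc.png

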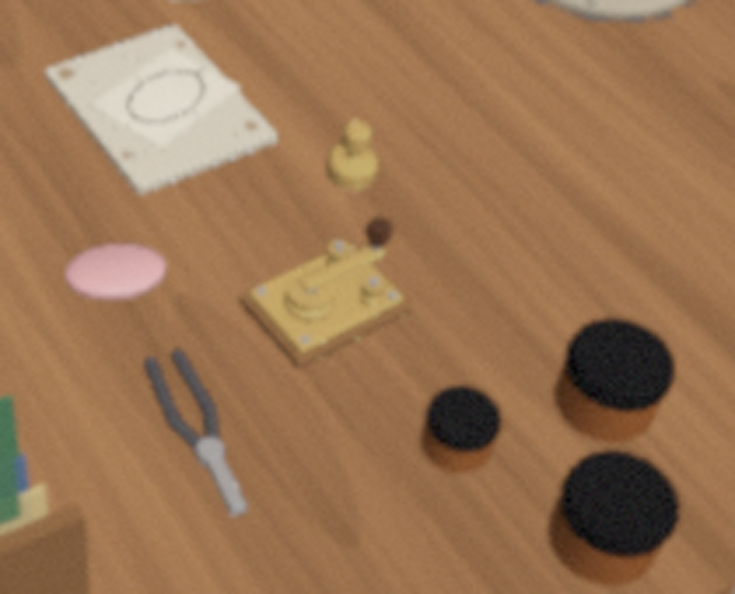

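The crops confirm the choice. The jar at (141,200) is clearly smaller than the two at (104,213) and (131,238). Now the masks and measurements.

```bash
cat > m.py <<'E'
from h import *
def blob(hsvlo,hsvhi,img,roi,k=0):
    x0,y0,x1,y1=roi;h=cv2.cvtColor(img["color"][y0:y1,x0:x1],cv2.COLOR_BGR2HSV)
    m=cv2.inRange(h,np.array(hsvlo),np.array(hsvhi))
    c=max(cv2.findContours(m,cv2.RETR_EXTERNAL,cv2.CHAIN_APPROX_NONE)[0],key=cv2.contourArea)
    return c[:,0,:].astype(float)+[x0,y0]
def cen(c):
    M=cv2.moments(c.astype(np.float32).reshape(-1,1,2));return np.array([M["m10"],M["m01"]])/M["m00"]
E
python3 - <<'E'
from m import *
T=grab("top");S=grab("scene")
def chk(name,lo,hi,rt,rs):
    a=blob(lo,hi,T,rt);b=blob(lo,hi,S,rs);X,e=tri(T,cen(a),S,cen(b))
    print(name,cen(a).round(1),cen(b).round(1),X.round(4),"gap",e.round(4),cv2.contourArea(a.astype(np.float32)),cv2.contourArea(b.astype(np.float32)))
    return a,b
o=chk("oval",(160,50,120),(180,200,255),(205,140,245,180),(220,225,265,260))
chk("board",(0,0,150),(180,75,255),(240,170,310,225),(215,160,295,220))
chk("block",(0,0,170),(180,60,255),(310,220,345,250),(250,138,275,163))
chk("jar(all black)",(0,0,0),(180,255,50),(130,190,153,212),(330,276,356,295))
chk("reel",(100,120,60),(125,255,255),(400,190,428,218),(195,105,216,126))
chk("weight",(18,100,80),(35,255,255),(215,220,242,240),(300,193,322,220))
for z in(0,0.012):
  P=plane(T,o[0],z);print("oval ell top",cv2.minAreaRect(P[:,:2].astype(np.float32)*1000))
a=blob((0,0,150),(180,75,255),T,(240,170,310,225));print("board",cv2.minAreaRect(plane(T,a,.012)[:,:2].astype(np.float32)*1000))
a=blob((0,0,150),(180,75,255),S,(215,160,295,220));print("boardS",cv2.minAreaRect(plane(S,a,.012)[:,:2].astype(np.float32)*1000))
a=blob((0,0,170),(180,60,255),T,(310,220,345,250));print("blk",cv2.minAreaRect(plane(T,a,.022)[:,:2].astype(np.float32)*1000))
E
```

```text
oval [225.  158.4] [242.3 239.2] [0.6462 0.1685 0.0118] gap 0.0013 257.0 16.0
board [275.  196.8] [255.5 192.2] [0.5215 0.0062 0.0012] gap 0.0035 2313.5 1871.5
block [326.3 233.5] [262.9 150.9] [ 0.4056 -0.1573  0.0113] gap 0.003 246.0 175.5
jar(all black) [140.9 200.2] [341.8 286.5] [0.5036 0.4336 0.0329] gap 0.0027 219.5 244.0
reel [414.8 202.9] [205.3 112.6] [ 0.5048 -0.4337  0.0397] gap 0.0 204.0 46.5
weight [226.3 229.9] [310.7 207.4] [0.414  0.1593 0.0211] gap 0.0018 129.0 187.5
oval ell top ((647.7111206054688, 169.90528869628906), (70.06240844726562, 52.6552848815918), 0.5009852051734924)
oval ell top ((645.380126953125, 168.67987060546875), (69.34896850585938, 52.11909866333008), 0.5012922883033752)
board ((521.5617065429688, 6.2891693115234375), (140.2023468017578, 179.06390380859375), 1.8806631565093994)
boardS ((522.63037109375, 11.437294006347656), (148.37742614746094, 193.5526885986328), 1.1503901481628418)
blk ((406.8892822265625, -156.05384826660156), (63.18364334106445, 43.82735824584961), 75.30467987060547)
```

```bash
cat > go.py <<'E'
# usage: go.py x y z jawdeg  -> row numbers (shift cm in tool axes, turn in 8deg units) from current pose, tool down
import sys
from h import *
from scipy.spatial.transform import Rotation as Ro
def target(x,y,z,jd,s=None):
    s=s or get_state();R=q2R(s["ee_rot"]);best=None
    for d in(jd,jd+180):
        a=np.radians(d);zz=np.array([np.cos(a),np.sin(a),0]);yy=np.array([0,0,-1.]);G=np.c_[np.cross(yy,zz),yy,zz]
        rv=Ro.from_matrix(R.T@G).as_rotvec()
        q6=s["qpos"][5]
        if best is None or np.linalg.norm(rv)<np.linalg.norm(best): best=rv
    sh=R.T@(np.array([x,y,z])-s["position"])*100
    return sh.round(2),(np.degrees(best)/8).round(3)
if __name__=="__main__":
    s=get_state();x,y,z,jd=map(float,sys.argv[1:5])
    R=q2R(s["ee_rot"]);print("pos",np.round(s["position"],4),"w",round(s["width"],4),"F",np.round(s["contact_force"],1),"t",round(s["clock"],2),"q",np.round(s["qpos"],2))
    print("tool axes x,y,z(cols)\n",R.round(3));sh,rv=target(x,y,z,jd,s);print("shift",sh,"turn",rv)
E
python3 go.py 0.56 0.17 0.32 -20
```

```text
pos [ 0.1582 -0.5528  0.2313] w 0.0852 F [-0.3  0.  -0. ] t 0.8 q [-1.41  0.28  1.5   0.    1.36 -0.12]
tool axes x,y,z(cols)
 [[-0.961  0.     0.275]
 [-0.275 -0.    -0.961]
 [-0.    -1.     0.   ]]
shift [-58.52  -8.87 -58.43] turn [-1.000e-03 -6.753e+00  0.000e+00]
```

```bash
python3 go.py 0.57 0.06 0.32 -90
```

```text
pos [ 0.1582 -0.5528  0.2313] w 0.0852 F [-0.3  0.  -0. ] t 0.8 q [-1.41  0.28  1.5   0.    1.36 -0.12]
tool axes x,y,z(cols)
 [[-0.961  0.     0.275]
 [-0.275 -0.    -0.961]
 [-0.    -1.     0.   ]]
shift [-56.45  -8.87 -47.58] turn [-1.000e-03  1.997e+00 -0.000e+00]
```

```bash
python3 -m jog '[0,-2,-8.9,-2,0,0.2,0, 0,-56.4,-8.9,-47.6,0,2,0, 0,-56.4,-8.9,-47.6,0,2,0, 0,-56.4,-8.9,-47.6,0,2,0, 0,-56.4,-8.9,-47.6,0,2,0, 0,-56.4,-8.9,-47.6,0,2,0, 0,-56.4,-8.9,-47.6,0,2,0, 0,-56.4,-8.9,-47.6,0,2,0, 0,-56.4,-8.9,-47.6,0,2,0, 0,-56.4,-8.9,-47.6,0,2,0, 0,-56.4,-8.9,-47.6,0,2,0, 0,-56.4,-8.9,-47.6,0,2,0]' 40
python3 go.py 0.57 0.06 0.32 -90
```

```text
clock: 2.3
position: [0.5524, 0.0352, 0.3193]
ee_rot: [-0.0, -0.0, -0.707, 0.707]
contact_force: [0.6, 0.1, 0.1]
width: 0.0851
pos [0.5524 0.0352 0.3193] w 0.0851 F [0.6 0.1 0.1] t 2.3 q [-0.06  0.21  1.39 -0.    1.55  1.51]
tool axes x,y,z(cols)
 [[-1.     0.001 -0.   ]
 [ 0.    -0.001 -1.   ]
 [-0.001 -1.     0.001]]
shift [-1.76 -0.07 -2.48] turn [-0.004 -0.001 -0.007]
```

```bash
python3 -m jog '[0,-1.8,0,-2.5,0,0,0,0,-1.8,0,-2.5,0,0,0,0,-1.8,0,-2.5,0,0,0]'
python3 - <<'E'
from h import *
i=grab("wrist");cv2.imwrite("pics/w1.png",i["color"]);print(np.round(i["state"]["position"],4),np.abs(i["state"]["qd"]).max())
np.save("w1.npy",i,allow_pickle=True)
E
```

```text
clock: 2.68
position: [0.5689, 0.0578, 0.3188]
ee_rot: [0.0, 0.0, -0.707, 0.707]
contact_force: [-0.1, 0.2, 0.4]
width: 0.0855
[0.5689 0.0578 0.3188] 0.01983902065056383
```

View pics/w1.png

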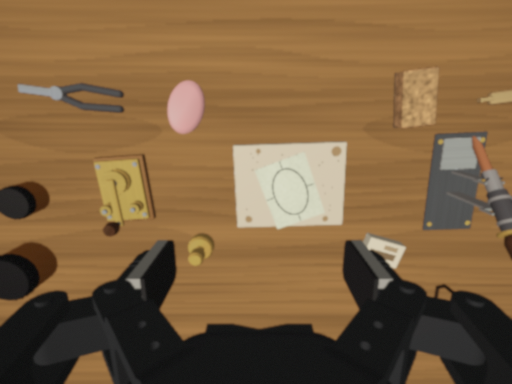

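The wrist view, with image up as +x and left as +y, shows nearly everything: board (290,185), drawn oval (290,191), pink oval (186,107), weight (199,249), iron plate (455,180), bender foot (124,188), cork (415,97). Measuring these next.

```bash
python3 - <<'E'
from m import *
W=np.load("w1.npy",allow_pickle=True).item();T=grab("top");S=grab("scene")
f=lambda P:(np.float32(P[:,:2])*1000)
def ell(P): 
    e=cv2.fitEllipse(f(P));return np.round(e[0],1),np.round(e[1],1),round(e[2],1)
a=blob((160,50,100),(180,220,255),W,(160,70,212,145));at=blob((160,50,120),(180,200,255),T,(205,140,245,180));as_=blob((0,40,120),(180,200,255),S,(225,228,262,254)) 
print("oval W z6",ell(plane(W,a,.006)),"T",ell(plane(T,at,.006)))
print("tri WT",tri(W,cen(a),T,cen(at)))
b=blob((0,0,130),(180,90,255),W,(220,130,360,240));print("board W",cv2.minAreaRect(f(plane(W,b,.012))))
bt=blob((0,0,150),(180,75,255),T,(240,170,310,225));print("tri",tri(W,cen(b),T,cen(bt)))
print("board T",cv2.minAreaRect(f(plane(T,bt,.012))))
# drawn outline: dark pixels in the sheet
for n,I,roi in(("W",W,(265,162,316,220)),("T",T,(262,184,290,215))):
    x0,y0,x1,y1=roi;g=cv2.cvtColor(I["color"],cv2.COLOR_BGR2GRAY)[y0:y1,x0:x1].astype(np.float32)
    g=cv2.resize(g,None,fx=4,fy=4,interpolation=cv2.INTER_CUBIC)
    bg=cv2.GaussianBlur(g,(0,0),20);m=((bg-g)>18).astype(np.uint8)*255
    cs,_=cv2.findContours(m,cv2.RETR_CCOMP,cv2.CHAIN_APPROX_NONE)
    cs=sorted(cs,key=cv2.contourArea,reverse=True)[:3]
    for c in cs:
        if len(c)>20:
            P=plane(I,(c[:,0,:]+.5)/4-.5+[x0,y0],.013);print("draw",n,ell(P))
    cv2.imwrite(f"pics/draw{n}.png",cv2.resize(np.hstack([g,m.astype(np.float32)]),None,fx=1.5,fy=1.5))
E
```

```text
Traceback (most recent call last):
  File "m.py", line 5, in blob
    c=max(cv2.findContours(m,cv2.RETR_EXTERNAL,cv2.CHAIN_APPROX_NONE)[0],key=cv2.contourArea)
ValueError: max() iterable argument is empty
```

```bash
cat >> m.py <<'E'
def T0():
    i=grab("top");i["color"]=cv2.imread("pics/top0.png");return i
def S0():
    i=grab("scene");i["color"]=cv2.imread("pics/scene0.png");return i
f=lambda P:(np.float32(P[:,:2])*1000)
def ell(P):
    e=cv2.fitEllipse(f(P));return np.round(e[0],1),np.round(e[1],1),round(e[2],1)
E
python3 - <<'E'
from m import *
W=np.load("w1.npy",allow_pickle=True).item();T=T0()
a=blob((160,50,100),(180,220,255),W,(160,70,212,145));at=blob((160,50,120),(180,200,255),T,(205,140,245,180))
print("oval W z6",ell(plane(W,a,.006)),"T",ell(plane(T,at,.006)))
print("tri WT",tri(W,cen(a),T,cen(at)))
b=blob((0,0,130),(180,90,255),W,(220,130,360,240));print("board W",cv2.minAreaRect(f(plane(W,b,.012))))
bt=blob((0,0,150),(180,75,255),T,(240,170,310,225));print("tri",tri(W,cen(b),T,cen(bt)))
print("board T",cv2.minAreaRect(f(plane(T,bt,.012))))
for n,I,roi in(("W",W,(265,162,316,220)),("T",T,(262,184,290,215))):
    x0,y0,x1,y1=roi;g=cv2.cvtColor(I["color"],cv2.COLOR_BGR2GRAY)[y0:y1,x0:x1].astype(np.float32)
    g=cv2.resize(g,None,fx=4,fy=4,interpolation=cv2.INTER_CUBIC)
    bg=cv2.GaussianBlur(g,(0,0),20);m=((bg-g)>18).astype(np.uint8)*255
    cs,_=cv2.findContours(m,cv2.RETR_CCOMP,cv2.CHAIN_APPROX_NONE)
    cs=sorted(cs,key=cv2.contourArea,reverse=True)[:3]
    for c in cs:
        if len(c)>20:
            P=plane(I,(c[:,0,:]+.5)/4-.5+[x0,y0],.013);print("draw",n,ell(P))
    cv2.imwrite(f"pics/draw{n}.png",cv2.resize(np.hstack([g,m.astype(np.float32)]),None,fx=1.5,fy=1.5))
E
```

```text
Traceback (most recent call last):
  File "m.py", line 5, in blob
    c=max(cv2.findContours(m,cv2.RETR_EXTERNAL,cv2.CHAIN_APPROX_NONE)[0],key=cv2.contourArea)
ValueError: max() iterable argument is empty
```

```bash
cat > a.py <<'E'
from m import *
W=np.load("w1.npy",allow_pickle=True).item();T=T0()
h=cv2.cvtColor(W["color"],cv2.COLOR_BGR2HSV)
for n,p in dict(oval=(186,107),wood=(186,60),board=(245,160),paper=(290,191),cork=(415,97),plate=(445,200),foot=(124,175),bl=(385,245),wt=(199,249)).items(): print(n,h[p[1],p[0]],end=" ")
import sys
a=blob((0,45,150),(180,130,255),W,(162,75,210,138));at=blob((160,50,120),(180,200,255),T,(205,140,245,180))
print("\noval W z6",ell(plane(W,a,.006)),"T",ell(plane(T,at,.006)))
print("tri WT",tri(W,cen(a),T,cen(at)))
b=blob((0,0,130),(180,90,255),W,(220,130,360,240));print("board W",cv2.minAreaRect(f(plane(W,b,.012))))
bt=blob((0,0,150),(180,75,255),T,(240,170,310,225));print("tri",tri(W,cen(b),T,cen(bt)))
print("board T",cv2.minAreaRect(f(plane(T,bt,.012))))
for n,I,roi in(("W",W,(265,162,316,220)),("T",T,(262,184,290,215))):
    x0,y0,x1,y1=roi;g=cv2.cvtColor(I["color"],cv2.COLOR_BGR2GRAY)[y0:y1,x0:x1].astype(np.float32)
    g=cv2.resize(g,None,fx=4,fy=4,interpolation=cv2.INTER_CUBIC)
    bg=cv2.GaussianBlur(g,(0,0),20);m=((bg-g)>18).astype(np.uint8)*255
    cs,_=cv2.findContours(m,cv2.RETR_CCOMP,cv2.CHAIN_APPROX_NONE)
    cs=sorted(cs,key=cv2.contourArea,reverse=True)[:3]
    for c in cs:
        if len(c)>20:
            P=plane(I,(c[:,0,:]+.5)/4-.5+[x0,y0],.013);print("draw",n,ell(P))
    cv2.imwrite(f"pics/draw{n}.png",cv2.resize(np.hstack([g,m.astype(np.float32)]),None,fx=1.5,fy=1.5))
E
python3 a.py
```

```text
oval [  3  59 213] wood [ 16 143 159] board [ 20  40 211] paper [ 32  24 215] cork [ 17 117 181] plate [30  3 84] foot [ 19 154 134] bl [ 19  46 203] wt [ 19 159 104] 
oval W z6 (array([646.8, 172.3]), array([55.3, 83.7]), 72.5) T (array([646.4, 169.7]), array([47.7, 73.7]), 73.2)
tri WT (array([0.64702034, 0.1707271 , 0.00714347]), np.float64(0.0027706579797565044))
board W ((520.5028076171875, 7.799064636230469), (147.12303161621094, 182.8059539794922), 1.845062255859375)
tri (array([ 0.52312279,  0.00554482, -0.00219758]), np.float64(0.0006555677615903982))
board T ((521.524658203125, 6.317352294921875), (140.1302032470703, 179.12266540527344), 1.8806631565093994)
draw W (array([513.7,   6.4]), array([55.4, 81. ]), 110.4)
draw T (array([514.3,   6. ]), array([62.4, 84.5]), 110.9)
draw T (array([514.5,   5.3]), array([50.8, 76. ]), 110.3)
draw T (array([468.6, -12.2]), array([3.5, 8.6]), 139.4)[ WARN:0@1.334] global loadsave.cpp:1063 imwrite_ Unsupported depth image for selected encoder is fallbacked to CV_8U.
```

View pics/drawW.png

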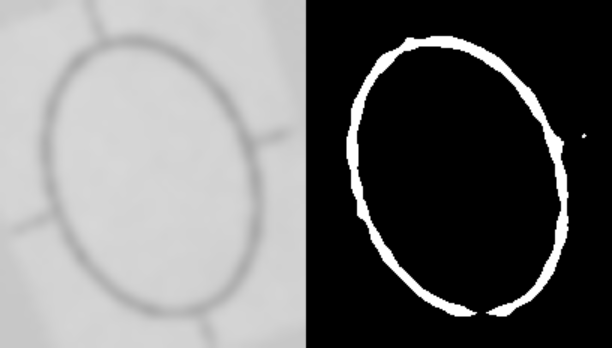

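```bash
python3 go.py 0.6467 0.1712 0.10 -107.5
```

```text
pos [0.569  0.0573 0.3193] w 0.0855 F [-0.5  0.5  0.1] t 2.92 q [-0.02  0.24  1.35 -0.    1.56  1.55]
tool axes x,y,z(cols)
 [[-1.     0.    -0.002]
 [ 0.002 -0.    -1.   ]
 [-0.    -1.     0.   ]]
shift [ -7.74  21.93 -11.41] turn [-1.000e-03  2.174e+00 -3.000e-03]
```

```bash
python3 -m jog '[0,-7.7,6,-11.4,0,1,0, 0,-7.7,12,-11.4,0,2.17,0, 0,-7.7,18,-11.4,0,2.17,0, 0,-7.7,21.9,-11.4,0,2.17,0, 0,-7.7,21.9,-11.4,0,2.17,0, 0,-7.7,21.9,-11.4,0,2.17,0, 0,-7.7,21.9,-11.4,0,2.17,0]'
python3 - <<'E'
from m import *
i=grab("wrist");cv2.imwrite("pics/w2.png",i["color"]);print(np.round(i["state"]["position"],4),np.abs(i["state"]["qd"]).max())
np.save("w2.npy",i,allow_pickle=True)
a=blob((0,45,130),(180,130,255),i,(120,0,400,240));x,y,w,h=cv2.boundingRect(np.float32(a));print(x,y,w,h)
for z in (0,.006,.012): print(ell(plane(i,a,z)))
W=np.load("w1.npy",allow_pickle=True).item();b=blob((0,45,150),(180,130,255),W,(162,75,210,138));print(tri(i,cen(a),W,cen(b)))
E
python3 go.py 0.6467 0.1712 0.0 -107.5
```

```text
clock: 3.8
position: [0.6476, 0.1718, 0.1017]
ee_rot: [-0.106, 0.108, 0.699, -0.699]
contact_force: [-0.3, 1.3, -0.3]
width: 0.0857
[0.6476 0.1718 0.1017] 0.01862129163076571
228 149 65 91
(array([644.6, 171.7]), array([57.6, 84.9]), 71.7)
(array([646.3, 171.2]), array([56.2, 82.9]), 71.7)
(array([647.9, 170.6]), array([54.8, 80.8]), 71.7)
(array([0.64822287, 0.17099398, 0.00800754]), np.float64(0.001358860411040592))
pos [0.6479 0.1719 0.1023] w 0.0856 F [ 0.3 -0.   0.7] t 3.85 q [ 0.16  0.5   1.48 -0.    1.16  2.03]
tool axes x,y,z(cols)
 [[-0.954  0.004 -0.299]
 [ 0.299  0.    -0.954]
 [-0.004 -1.    -0.002]]
shift [ 0.13 10.23  0.11] turn [ 0.011  0.01  -0.026]
```

View pics/w2.png

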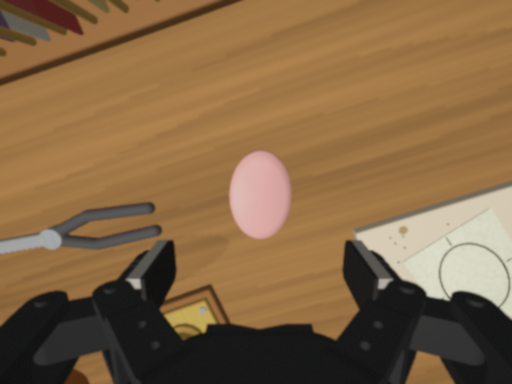

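The pink oval at (260,194) is centred between the fingers and in line with them. I measure its centre at (0.647,0.171) and height at about 8 mm (mid-body). Descending to grip.

```bash
python3 -m jog '[0,0.1,5,0.1,0,0,0, 0,0.1,8,0.1,0,0,0, 0,0.1,9.5,0.1,0,0,0, 0,0.1,10.1,0.1,0,0,0, 0,0.1,10.1,0.1,0,0,0, 70,0.1,10.1,0.1,0,0,0, 110,0.1,10.1,0.1,0,0,0, 140,0.1,10.1,0.1,0,0,0, 140,0.1,10.1,0.1,0,0,0,140,0.1,10.1,0.1,0,0,0]' 40
python3 go.py 0.6467 0.1712 0.1 -107.5
```

```text
clock: 5.1
position: [0.6461, 0.1717, 0.0004]
ee_rot: [-0.106, 0.108, 0.699, -0.699]
contact_force: [-0.8, -0.9, 6.1]
width: 0.052
pos [6.461e-01 1.717e-01 4.000e-04] w 0.052 F [-0.8 -0.9  6.1] t 5.1 q [ 0.16  0.6   1.59 -0.    0.95  2.03]
tool axes x,y,z(cols)
 [[-0.954  0.002 -0.299]
 [ 0.299  0.    -0.954]
 [-0.002 -1.    -0.001]]
shift [-0.1  -9.96  0.02] turn [ 0.006  0.015 -0.015]
```

```bash
python3 -m jog '[150,0,0,0,0,0,0, 150,0,-1,0,0,0,0, 150,0,-4,0,0,0,0, 150,0,-8,0,0,0,0, 150,0,-10,0,0,0,0, 150,0,-10,0,0,0,0]' 60
python3 - <<'E'
from m import *
i=grab("wrist");cv2.imwrite("pics/w3.png",i["color"])
E
python3 go.py 0.514 0.006 0.1 -69.5
```

```text
clock: 5.85
position: [0.6465, 0.1718, 0.1011]
ee_rot: [-0.105, 0.108, 0.699, -0.699]
contact_force: [-0.5, -0.3, -1.9]
width: 0.0515
pos [0.6454 0.1716 0.0994] w 0.0514 F [-1.1  1.4 -1.4] t 5.9 q [ 0.16  0.5   1.48 -0.    1.15  2.03]
tool axes x,y,z(cols)
 [[-0.954  0.001 -0.299]
 [ 0.299  0.    -0.954]
 [-0.001 -1.    -0.   ]]
shift [ 7.59 -0.07 19.73] turn [ 1.000e-03 -4.736e+00 -7.000e-03]
```

View pics/w3.png

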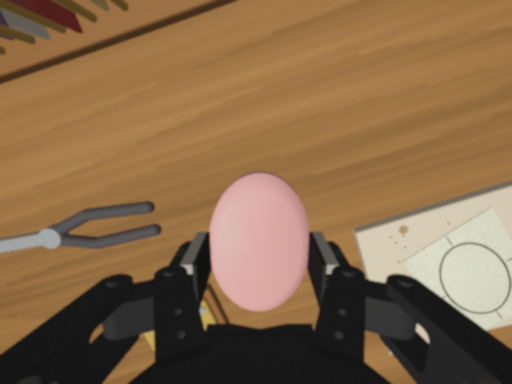

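```bash
python3 - <<'E'
from m import *
i=grab("wrist");np.save("w3.npy",i,allow_pickle=True)
a=blob((0,45,130),(180,110,255),i,(200,160,320,315));x=cv2.boundingRect(np.float32(a));print(x)
for z in(.1,.106,.112):print(ell(plane(i,a,z)))
E
python3 go.py 0.438 -0.022 0.1 -69.6
```

```text
(209, 171, 101, 141)
(array([643.3, 172. ]), array([55.7, 85.2]), 71.8)
(array([646.1, 171. ]), array([53.4, 81.6]), 71.8)
(array([649. , 170.1]), array([51.1, 78. ]), 71.8)
pos [0.6446 0.1715 0.0983] w 0.0516 F [ 0.2 -0.1 -1.7] t 5.95 q [ 0.16  0.5   1.49 -0.    1.15  2.03]
tool axes x,y,z(cols)
 [[-0.954 -0.001 -0.299]
 [ 0.299 -0.    -0.954]
 [ 0.001 -1.     0.001]]
shift [13.93 -0.14 24.64] turn [-2.000e-03 -4.723e+00  9.000e-03]
```

```bash
python3 -m jog '[150,3,0,5,0,-1,0, 150,6,0,10,0,-2,0, 150,9,0,15,0,-3,0, 150,12,0,20,0,-4,0, 150,13.9,0,24.6,0,-4.7,0, 150,13.9,0,24.6,0,-4.7,0, 150,13.9,0,24.6,0,-4.7,0, 150,13.9,0,24.6,0,-4.7,0, 150,13.9,0,24.6,0,-4.7,0]'
python3 - <<'E'
from m import *
i=grab("wrist");cv2.imwrite("pics/w4.png",i["color"]);np.save("w4.npy",i,allow_pickle=True);print(proj(i,[[.514,.006,.013]]))
E
python3 go.py 0.514 0.006 0.1 -69.6
```

```text
clock: 7.08
position: [0.4398, -0.021, 0.0987]
ee_rot: [0.125, -0.125, 0.696, -0.696]
contact_force: [0.3, -0.8, -2.2]
width: 0.0517
[[259.73331282  99.92728377]]
pos [ 0.4396 -0.021   0.0988] w 0.0514 F [ 1.2 -0.  -1. ] t 7.12 q [-0.21  0.2   1.98  0.    0.96  1.01]
tool axes x,y,z(cols)
 [[-0.938 -0.     0.347]
 [-0.347  0.    -0.938]
 [ 0.    -1.    -0.   ]]
shift [-7.91 -0.13  0.04] turn [ 0.001 -0.014  0.001]
```

View pics/w4.png

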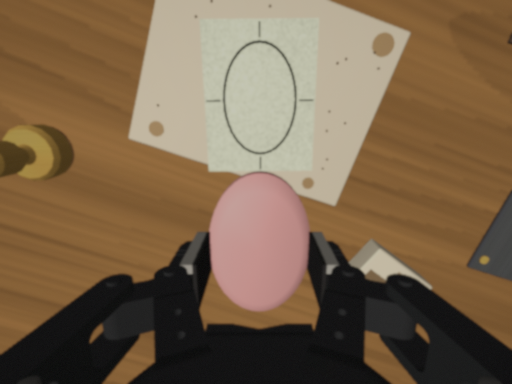

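The held oval at (260,241) is parallel to the drawn outline at (260,97). I'll measure the outline in this closer view and check its height against the top view.

```bash
python3 - <<'E'
from m import *
i=np.load("w4.npy",allow_pickle=True).item();T=T0();W=np.load("w1.npy",allow_pickle=True).item()
def dr(I,roi,th=25):
    x0,y0,x1,y1=roi;g=cv2.cvtColor(I["color"],cv2.COLOR_BGR2GRAY)[y0:y1,x0:x1].astype(np.float32)
    g=cv2.resize(g,None,fx=4,fy=4,interpolation=cv2.INTER_CUBIC);bg=cv2.GaussianBlur(g,(0,0),20);m=((bg-g)>th).astype(np.uint8)*255
    cs=sorted(cv2.findContours(m,cv2.RETR_CCOMP,cv2.CHAIN_APPROX_NONE)[0],key=cv2.contourArea,reverse=True)[:2]
    return [(c[:,0,:]+.5)/4-.5+[x0,y0] for c in cs]
for c in dr(i,(206,24,316,166)): print(c.shape,ell(plane(i,c,.013)))
a=dr(i,(206,24,316,166))[1]; b=dr(T,(262,184,290,215),18)[1]; w=dr(W,(265,162,316,220),18)[0]
e=lambda c:np.array(cv2.fitEllipse(np.float32(c))[0])
print("tri i-T",tri(i,e(a),T,e(b)),"i-W",tri(i,e(a),W,e(w)))
E
```

```text
(1094, 2) (array([513.8,   6.2]), array([56.7, 82.7]), 110.7)
(1041, 2) (array([513.8,   6.2]), array([53.5, 79.4]), 110.7)
tri i-T (array([0.51431669, 0.00624875, 0.02528643]), np.float64(0.0020986546277863387)) i-W (array([0.51564697, 0.00695815, 0.01681168]), np.float64(9.827112562121949e-05))
```

```bash
python3 go.py 0.513 0.006 0.0145 -68.5; python3 -m jog '[150,-3,-0.1,0,0,-0.1,0, 150,-7.8,-0.1,0,0,-0.15,0, 150,-7.8,-0.1,0,0,-0.15,0, 150,-7.8,-0.1,0,0,-0.15,0, 150,-7.8,-0.1,0,0,-0.15,0]'; python3 go.py 0.513 0.006 0.0145 -68.5
```

```text
pos [ 0.4395 -0.0211  0.0988] w 0.0514 F [ 0.2  0.1 -1.9] t 7.17 q [-0.21  0.2   1.98 -0.    0.96  1.01]
tool axes x,y,z(cols)
 [[-0.938 -0.     0.347]
 [-0.347  0.    -0.938]
 [ 0.    -1.    -0.   ]]
shift [-7.83  8.43  0.  ] turn [ 0.    -0.153  0.001]
clock: 7.8
position: [0.511, 0.0053, 0.0997]
ee_rot: [0.131, -0.132, 0.695, -0.695]
contact_force: [-0.1, -0.3, -1.1]
width: 0.0517
pos [0.511  0.0053 0.0997] w 0.0517 F [-0.1 -0.3 -1.1] t 7.8 q [-0.13  0.29  1.84 -0.    1.01  1.07]
tool axes x,y,z(cols)
 [[-0.931 -0.002  0.365]
 [-0.365 -0.    -0.931]
 [ 0.001 -1.    -0.001]]
shift [-0.22  8.52  0.01] turn [ 0.004 -0.012  0.01 ]
```

```bash
python3 -m jog '[150,-0.2,3,0,0,0,0, 150,-0.2,6,0,0,0,0, 150,-0.2,7,0,0,0,0, 150,-0.2,7.5,0,0,0,0, 150,-0.2,7.9,0,0,0,0, 150,-0.2,8.2,0,0,0,0, 150,-0.2,8.4,0,0,0,0, 150,-0.2,8.5,0,0,0,0, 150,-0.2,8.5,0,0,0,0]'; python3 go.py 0.513 0.006 0.0135 -68.5
```

```text
clock: 8.93
position: [0.5142, 0.006, 0.015]
ee_rot: [-0.131, 0.131, -0.695, 0.695]
contact_force: [-0.3, -0.5, -1.0]
width: 0.0516
pos [0.5142 0.006  0.015 ] w 0.0516 F [-0.3 -0.5 -1. ] t 8.93 q [-0.12  0.41  1.93 -0.    0.8   1.07]
tool axes x,y,z(cols)
 [[-0.931  0.     0.365]
 [-0.365 -0.    -0.931]
 [-0.    -1.     0.   ]]
shift [ 0.11  0.15 -0.04] turn [-0.001 -0.01  -0.   ]
```

```bash
python3 -m jog '[150,0,0.1,0,0,0,0, 150,0,0.1,0,0,0,0, 150,0,0.2,0,0,0,0, 150,0,0.2,0,0,0,0,150,0,0.2,0,0,0,0]'; python3 go.py 0.513 0.006 0.0135 -68.5
```

```text
clock: 9.55
position: [0.5142, 0.006, 0.0136]
ee_rot: [-0.131, 0.131, -0.695, 0.695]
contact_force: [-1.1, -0.8, 4.7]
width: 0.0517
pos [0.5142 0.006  0.0136] w 0.0517 F [-1.1 -0.8  4.7] t 9.55 q [-0.12  0.41  1.93 -0.    0.8   1.07]
tool axes x,y,z(cols)
 [[-0.931  0.     0.365]
 [-0.365 -0.    -0.931]
 [-0.    -1.     0.   ]]
shift [ 0.11  0.01 -0.04] turn [-0.002 -0.011 -0.002]
```

```bash
python3 -m jog '[110,0,0,0,0,0,0, 60,0,0,0,0,0,0, 0,0,0,0,0,0,0, 0,0,0,0,0,0,0, 0,0,-4,0,0,0,0, 0,4,-9,0,0,0,0, 0,7,-12,0,0,0,0, 0,7,-12,0,0,0,0, 0,7,-12,0,0,0,0,0,7,-12,0,0,0,0]'
python3 - <<'E'
from m import *
i=grab("wrist");cv2.imwrite("pics/w5.png",i["color"]);np.save("w5.npy",i,allow_pickle=True)
p=proj(i,[[.514,.006,.019]])[0];print(p,i["state"]["position"]);x,y=map(int,p)
a=blob((0,45,130),(180,130,255),i,(x-70,max(0,y-90),x+70,y+80));print(cv2.boundingRect(np.float32(a)),ell(plane(i,a,.019)))
E
```

```text
clock: 10.8
position: [0.4492, -0.0192, 0.1318]
ee_rot: [0.131, -0.132, 0.695, -0.694]
contact_force: [1.1, 0.2, -0.4]
width: 0.0857
[259.56994186 112.56889591] [ 0.44915768 -0.0192389   0.1318013 ]
(228, 61, 63, 98) (array([514.5,   6.5]), array([53.9, 80.7]), 110.0)
```

View pics/w5.png

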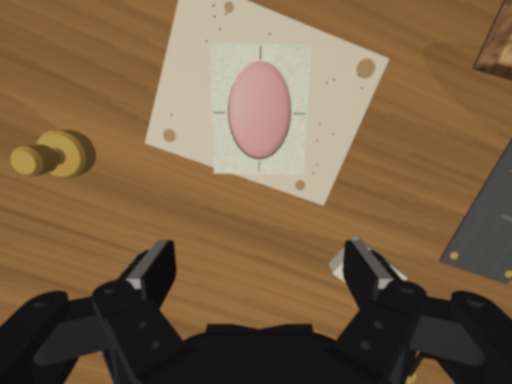

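The oval lies on its drawing: centre 1 mm off, angle 0.7° off. Next is the weight, with its base at (62,153) and knob at (26,160).

```bash
python3 go.py 0.400 0.158 0.14 -90
```

```text
pos [ 0.4491 -0.0193  0.1318] w 0.0852 F [ 0.4  0.5 -0.4] t 10.85 q [-0.2   0.17  1.91  0.    1.06  1.  ]
tool axes x,y,z(cols)
 [[-0.931 -0.002  0.365]
 [-0.365  0.    -0.931]
 [ 0.002 -1.    -0.001]]
shift [ -1.91  -0.81 -18.29] turn [0.006 2.679 0.014]
```

```bash
python3 -m jog '[0,0,-0.8,-5,0,0.5,0, 0,-1.9,-0.8,-12,0,1.5,0, 0,-1.9,-0.8,-18.3,0,2.68,0, 0,-1.9,-0.8,-18.3,0,2.68,0, 0,-1.9,-0.8,-18.3,0,2.68,0, 0,-1.9,-0.8,-18.3,0,2.68,0, 0,-1.9,-0.8,-18.3,0,2.68,0]'
python3 - <<'E'
from m import *
i=grab("wrist");cv2.imwrite("pics/w6.png",i["color"]);np.save("w6.npy",i,allow_pickle=True);print(i["state"]["position"])
E
```

```text
clock: 11.72
position: [0.4004, 0.157, 0.1407]
ee_rot: [0.001, -0.0, -0.707, 0.707]
contact_force: [-0.9, 0.8, 0.3]
width: 0.0854
[0.4003768  0.15698109 0.14070769]
```

View pics/w6.png

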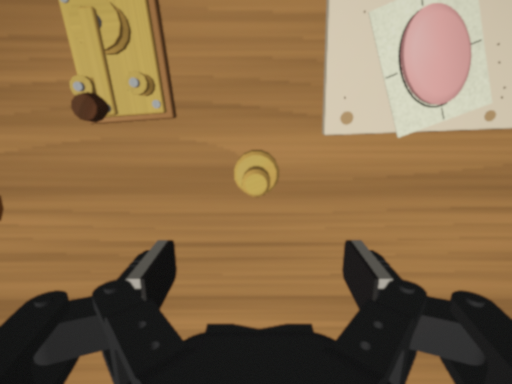

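```bash
python3 - <<'E'
from m import *
i=np.load("w6.npy",allow_pickle=True).item();W=np.load("w5.npy",allow_pickle=True).item()
c=i["color"][130:220,205:305];cv2.imwrite("pics/w6c.png",cv2.resize(c,None,fx=6,fy=6,interpolation=cv2.INTER_CUBIC))
print(plane(i,[[256,172]],.022),plane(i,[[256,182]],.058))
E
```

```text
[[0.41616913 0.15966478 0.022     ]] [[0.4150523  0.15928998 0.058     ]]
```

View pics/w6c.png

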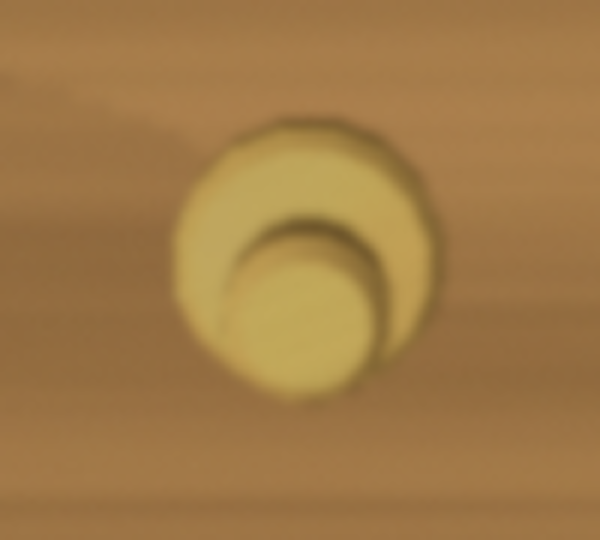

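```bash
python3 - <<'E'
from m import *
i=np.load("w6.npy",allow_pickle=True).item();W=np.load("w5.npy",allow_pickle=True).item()
cv2.imwrite("pics/w5c.png",cv2.resize(W["color"][120:190,0:100],None,fx=6,fy=6,interpolation=cv2.INTER_CUBIC))
print(tri(i,(255.3,184.2),W,(26,160)),tri(i,(256,173),W,(62,153)))
E
python3 go.py 0.4145 0.1593 0.028 -90
```

```text
(array([0.41387759, 0.16017824, 0.05667087]), np.float64(0.002064613687103084)) (array([0.41460749, 0.15987787, 0.01662432]), np.float64(0.0010396790164617713))
pos [0.4003 0.1569 0.1408] w 0.0855 F [ 0.1 -0.5  0.6] t 11.78 q [ 0.21  0.13  1.94 -0.    1.07  1.78]
tool axes x,y,z(cols)
 [[-1.    -0.    -0.002]
 [ 0.002 -0.    -1.   ]
 [ 0.    -1.     0.   ]]
shift [-1.42 11.28 -0.24] turn [-0.003 -0.013  0.001]
```

View pics/w5c.png

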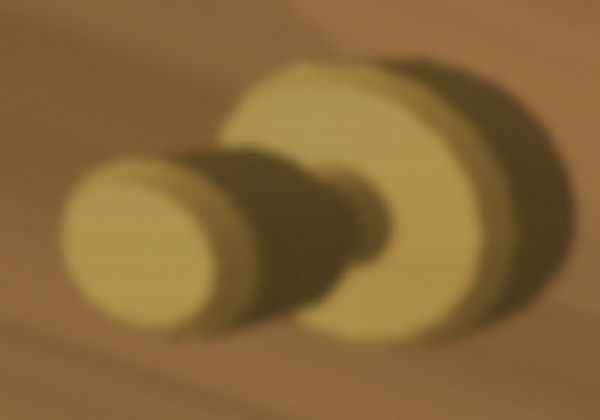

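Triangulation puts the knob top at 57 mm and the centre at (0.414,0.160), as expected. Gripping now.

```bash
python3 -m jog '[0,-1.4,5,-0.3,0,0,0, 0,-1.4,9,-0.3,0,0,0, 0,-1.4,11.2,-0.3,0,0,0, 0,-1.4,11.2,-0.3,0,0,0, 110,-1.4,11.2,-0.3,0,0,0, 170,-1.4,11.2,-0.3,0,0,0, 220,-1.4,11.2,-0.3,0,0,0, 220,-1.4,11.2,-0.3,0,0,0,220,-1.4,11.2,-0.3,0,0,0, 220,-1.4,11.2,-0.3,0,0,0]' 60
python3 go.py 0.5145 0.0065 0.12 -90
```

```text
clock: 13.02
position: [0.4144, 0.1607, 0.0297]
ee_rot: [-0.001, -0.001, -0.707, 0.707]
contact_force: [-0.8, -2.7, 6.0]
width: 0.0225
pos [0.4144 0.1607 0.0297] w 0.0225 F [-0.8 -2.7  6. ] t 13.03 q [ 0.21  0.3   2.07 -0.    0.77  1.78]
tool axes x,y,z(cols)
 [[-1.     0.002 -0.   ]
 [ 0.    -0.    -1.   ]
 [-0.002 -1.     0.   ]]
shift [-10.02  -9.01  15.42] turn [-0.002 -0.    -0.011]
```

```bash
python3 -m jog '[220,0,-2,0,0,0,0, 220,0,-5,0,0,0,0, 220,0,-9,0,0,0,0, 220,-3,-9,5,0,0,0, 220,-6,-9,9,0,0,0, 220,-9,-9,13,0,0,0, 220,-10,-9,15.4,0,0,0, 220,-10,-9,15.4,0,0,0, 220,-10,-9,15.4,0,0,0, 220,-10,-9,15.4,0,0,0]'
python3 - <<'E'
from m import *
i=grab("wrist");cv2.imwrite("pics/w7.png",i["color"]);s=grab("scene");cv2.imwrite("pics/s7.png",cv2.resize(s["color"][100:260,180:380],None,fx=4,fy=3.7))
E
python3 go.py 0.5145 0.0065 0.056 -90
```

```text
clock: 14.28
position: [0.5129, 0.0077, 0.1187]
ee_rot: [-0.0, -0.001, 0.707, -0.707]
contact_force: [-0.1, -0.6, -2.6]
width: 0.0226
pos [0.5133 0.0076 0.119 ] w 0.0224 F [-0.3  0.2 -3.8] t 14.38 q [-0.12  0.28  1.81  0.    1.06  1.45]
tool axes x,y,z(cols)
 [[-1.    -0.     0.001]
 [-0.001  0.    -1.   ]
 [ 0.    -1.    -0.   ]]
shift [-0.13  6.3   0.11] turn [0.001 0.006 0.002]
```

View pics/w7.png

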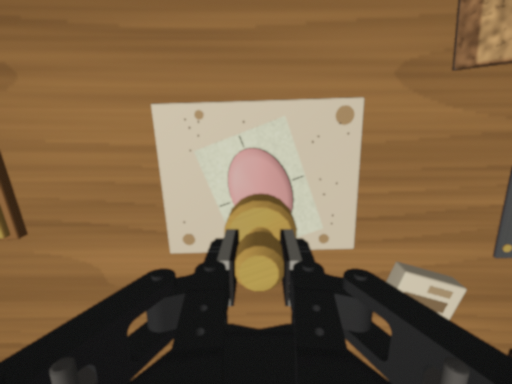

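View pics/s7.png

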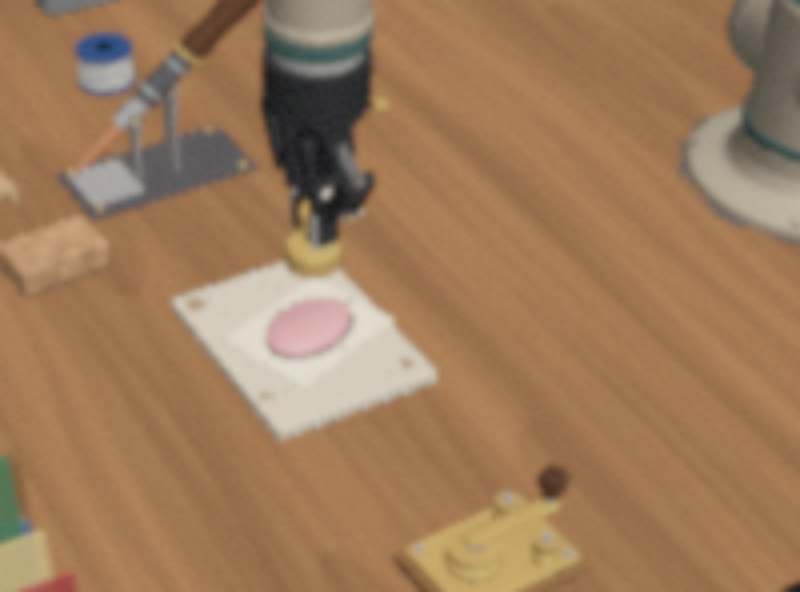

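The weight is held upright over the oval (weight at (260,245) in the wrist view). Lowering it gently.

```bash
python3 -m jog '[220,-0.1,2,0,0,0,0, 220,-0.1,3.5,0,0,0,0, 220,-0.1,4.5,0,0,0,0, 220,-0.1,5.2,0,0,0,0, 220,-0.1,5.7,0,0,0,0, 220,-0.1,6.1,0,0,0,0, 220,-0.1,6.3,0,0,0,0, 220,-0.1,6.3,0,0,0,0, 220,-0.1,6.3,0,0,0,0]'
python3 go.py 0.5145 0.0065 0.0545 -90
```

```text
clock: 15.5
position: [0.515, 0.0067, 0.0562]
ee_rot: [-0.0, -0.0, -0.707, 0.707]
contact_force: [0.4, -0.8, -2.6]
width: 0.0225
pos [0.515  0.0067 0.0562] w 0.0225 F [ 0.4 -0.8 -2.6] t 15.5 q [-0.12  0.35  1.89 -0.    0.9   1.45]
tool axes x,y,z(cols)
 [[-1.     0.001 -0.001]
 [ 0.001 -0.    -1.   ]
 [-0.001 -1.     0.   ]]
shift [0.05 0.17 0.02] turn [-0.001 -0.004 -0.004]
```

```bash
python3 -m jog '[220,0,0.1,0,0,0,0, 220,0,0.1,0,0,0,0, 220,0,0.15,0,0,0,0, 220,0,0.2,0,0,0,0, 220,0,0.2,0,0,0,0]'
python3 go.py 0.5145 0.0065 0.0535 -90
```

```text
clock: 16.12
position: [0.515, 0.0066, 0.0548]
ee_rot: [-0.0, -0.0, -0.707, 0.707]
contact_force: [-2.0, -0.1, 5.2]
width: 0.0222
pos [0.515  0.0066 0.0548] w 0.0222 F [-2.  -0.1  5.2] t 16.12 q [-0.12  0.35  1.89 -0.    0.9   1.45]
tool axes x,y,z(cols)
 [[-1.     0.001 -0.   ]
 [ 0.    -0.    -1.   ]
 [-0.001 -1.     0.   ]]
shift [0.05 0.13 0.01] turn [-0.002 -0.002 -0.005]
```

```bash
python3 -m jog '[190,0,0,0,0,0,0, 150,0,0,0,0,0,0, 80,0,0,0,0,0,0, 0,0,0,0,0,0,0, 0,0,0,0,0,0,0, 0,0,-4,0,0,0,0, 0,0,-9,0,0,0,0, 0,6,-9,0,0,0,0, 0,9,-9,0,0,0,0, 0,9,-9,0,0,0,0, 0,9,-9,0,0,0,0, 0,9,-9,0,0,0,0]'
python3 - <<'E'
from m import *
i=grab("wrist");cv2.imwrite("pics/w8.png",i["color"]);np.save("w8.npy",i,allow_pickle=True)
E
python3 go.py 0.407 -0.157 0.14 -15
```

```text
clock: 17.62
position: [0.4262, 0.0066, 0.144]
ee_rot: [-0.0, -0.001, -0.707, 0.707]
contact_force: [0.5, -0.4, -0.5]
width: 0.0858
pos [0.426  0.0066 0.1439] w 0.0852 F [0.6 0.5 0.1] t 17.68 q [-0.15  0.12  1.94 -0.    1.08  1.42]
tool axes x,y,z(cols)
 [[-1.  0. -0.]
 [ 0. -0. -1.]
 [-0. -1.  0.]]
shift [ 1.9   0.39 16.36] turn [-3.000e-03 -9.378e+00 -2.000e-03]
```

View pics/w8.png

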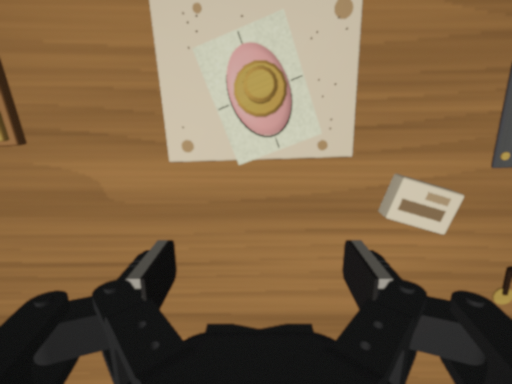

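The weight stands centred on the oval at (261,87), and the block's top is at (424,206). Measuring the block.

```bash
python3 - <<'E'
from m import *
i=np.load("w8.npy",allow_pickle=True).item();T=T0()
h=cv2.cvtColor(i["color"],cv2.COLOR_BGR2HSV)[165:245,370:475]
cv2.imwrite("pics/w8c.png",cv2.resize(i["color"][165:245,370:475],None,fx=6,fy=6,interpolation=cv2.INTER_CUBIC))
a=blob((0,0,195),(180,80,255),i,(370,165,475,245));r=cv2.minAreaRect(f(plane(i,a,.022)));print(r)
print(cv2.boxPoints(cv2.minAreaRect(np.float32(a))))
at=blob((0,0,170),(180,60,255),T,(310,220,345,250));print(tri(i,cen(a),T,cen(at)))
w=np.load("w1.npy",allow_pickle=True).item()
E
```

```text
((406.4732971191406, -155.89260864257812), (61.66984176635742, 40.810546875), 73.29800415039062)
[[386.75232 216.82571]
 [398.69727 177.00919]
 [462.27527 196.08258]
 [450.33032 235.89911]]
(array([ 0.40689984, -0.15619867,  0.0214494 ]), np.float64(4.2111523363109236e-05))
```

View pics/w8c.png

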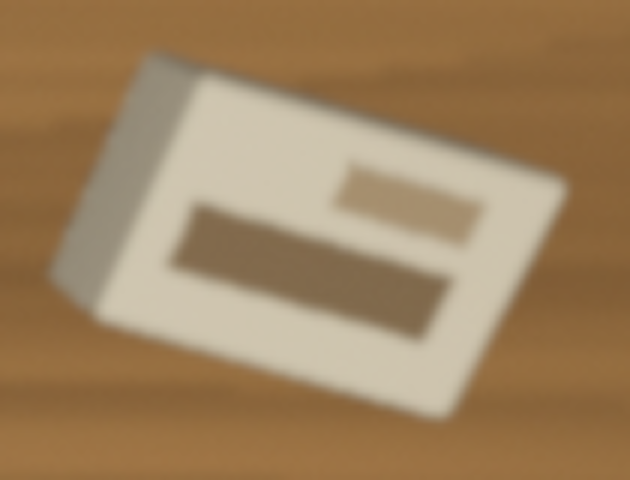

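```bash
python3 - <<'E'
from m import *
T=T0();S=S0();print("handle end",tri(T,(235+575/4,130+408/4),S,(245,93)),"cord",plane(T,[(235+585/4,130+465/4),(235+510/4,130+497/4),(235+510/4,130+560/4)],.1))
E
python3 go.py 0.4067 -0.156 0.12 -15.5
```

```text
handle end (array([ 0.41466485, -0.27062631,  0.18526727]), np.float64(0.0018729992929779427)) cord [[ 0.37183931 -0.30428133  0.1       ]
 [ 0.34827324 -0.24844771  0.1       ]
 [ 0.30267681 -0.24801316  0.1       ]]
pos [0.4253 0.0067 0.1437] w 0.0853 F [ 0.2 -0.2 -1.1] t 17.82 q [-0.15  0.12  1.94 -0.    1.08  1.42]
tool axes x,y,z(cols)
 [[-1. -0. -0.]
 [ 0. -0. -1.]
 [ 0. -1.  0.]]
shift [ 1.86  2.37 16.27] turn [ 1.000e-03 -9.316e+00  2.000e-03]
```

```bash
python3 -m jog '[0,0.5,0,4,0,-1.2,0, 0,1,0,8,0,-2.4,0, 0,1.5,0,12,0,-3.6,0, 0,1.9,0,16.3,0,-4.8,0, 0,1.9,0,16.3,0,-6,0, 0,1.9,0,16.3,0,-7.2,0, 0,1.9,0,16.3,0,-8.4,0, 0,1.9,0,16.3,0,-9.3,0, 0,1.9,1,16.3,0,-9.3,0, 0,1.9,2.4,16.3,0,-9.3,0, 0,1.9,2.4,16.3,0,-9.3,0]'
python3 - <<'E'
from m import *
i=grab("wrist");cv2.imwrite("pics/w9.png",i["color"]);np.save("w9.npy",i,allow_pickle=True)
E
python3 go.py 0.4067 -0.156 0.002 -15.5
```

```text
clock: 19.2
position: [0.4047, -0.1556, 0.1186]
ee_rot: [0.426, -0.427, 0.565, -0.563]
contact_force: [-0.5, -0.2, -0.4]
width: 0.0857
pos [ 0.4053 -0.1559  0.1193] w 0.0856 F [ 0.1 -0.2  0.1] t 19.25 q [-0.53  0.17  1.96 -0.    1.01 -0.25]
tool axes x,y,z(cols)
 [[-0.271 -0.002  0.963]
 [-0.963  0.001 -0.271]
 [-0.    -1.    -0.002]]
shift [-0.03 11.73  0.16] turn [ 0.013 -0.025 -0.003]
```

View pics/w9.png

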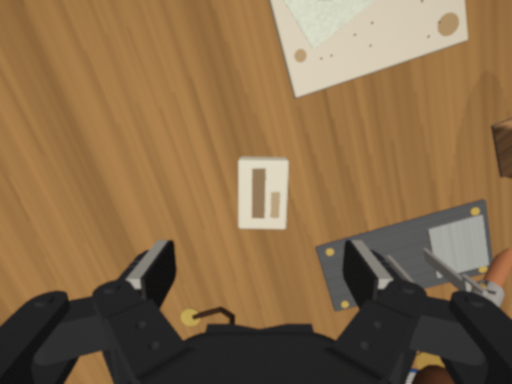

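The block at (263,193) is square to the jaws and centred. Descending to grip.

```bash
python3 -m jog '[0,0,5,0.1,0,0,0, 0,0,9,0.1,0,0,0, 0,0,11,0.1,0,0,0, 0,0,11.7,0.1,0,0,0, 0,0,11.7,0.1,0,0,0, 100,0,11.7,0.1,0,0,0, 140,0,11.7,0.1,0,0,0, 170,0,11.7,0.1,0,0,0, 170,0,11.7,0.1,0,0,0, 170,0,11.7,0.1,0,0,0]' 50
python3 -m jog '[170,0,-2,0,0,0,0, 170,0,-5,0,0,0,0, 170,0,-8,0,0,0,0, 170,0,-8,0,0,0,0]'
python3 - <<'E'
from m import *
i=np.load("w9.npy",allow_pickle=True).item()
for zz,roi in((.005,(310,195,495,315)),):
    a=blob((0,0,60),(180,60,110),i,(310,195,400,240))
p=plane(i,[(330,252),(345,304),(475,212)],.005);print("plate screws",p.round(4))
W=np.load("w1.npy",allow_pickle=True).item()
cv2.imwrite("pics/w1i.png",cv2.resize(W["color"][120:240,410:512],None,fx=5,fy=5,interpolation=cv2.INTER_CUBIC))
cv2.imwrite("pics/w1b.png",cv2.resize(W["color"][140:245,80:165],None,fx=5,fy=5,interpolation=cv2.INTER_CUBIC))
E
```

```text
clock: 20.5
position: [0.4074, -0.1569, 0.004]
ee_rot: [-0.428, 0.427, -0.563, 0.564]
contact_force: [-0.5, 0.8, 5.6]
width: 0.0428
clock: 21.0
position: [0.4083, -0.1574, 0.0851]
ee_rot: [-0.428, 0.427, -0.561, 0.565]
contact_force: [-0.9, 0.2, -0.5]
width: 0.0427
plate screws [[ 0.4547 -0.2367  0.005 ]
 [ 0.4573 -0.3005  0.005 ]
 [ 0.5956 -0.2319  0.005 ]]
```

View pics/w1i.png

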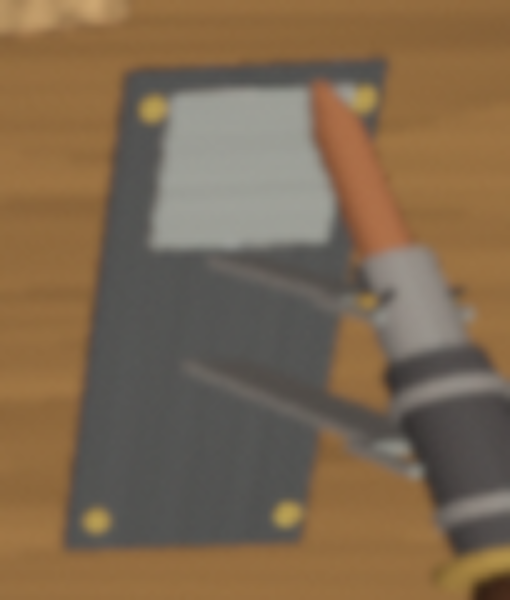

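View pics/w1b.png

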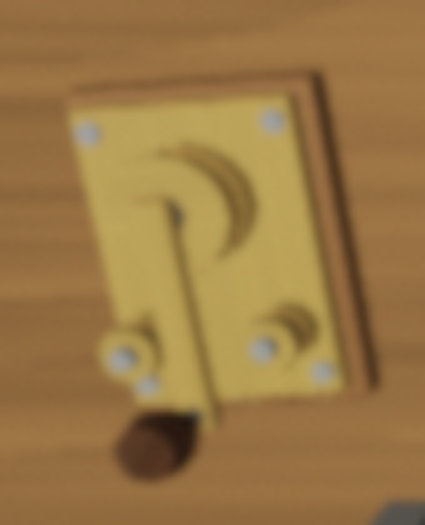

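```bash
python3 - <<'E'
from m import *
W=np.load("w1.npy",allow_pickle=True).item();i6=np.load("w6.npy",allow_pickle=True).item();T=T0()
iron=np.array([(153,109),(364,98),(288,515),(96,520)])/5+[410,120]-.4
P=plane(W,iron,.005);print("iron",P.round(4).tolist(),P.mean(0))
b=np.array([(88,133),(272,121),(322,371),(148,385)])/5+[80,140]-.4
X=tri(W,b[2],i6,(156,104));print("bender screw",X)
P=plane(W,b,X[0][2]);print("bender",P.mean(0),P.round(4).tolist())
# from T0: crop pixel coords /4+(90,130)
bt=np.array([(362,219),(434,215),(440,319),(366,323)])/4+[90,130]-.4;P=plane(T,bt,X[0][2]);print("benderT",P.mean(0))
it=np.array([(453,183),(532,182),(540,355),(461,357)])/4+[235,130]-.4;P=plane(T,it,.005);print("ironT",P.mean(0))
w4=np.load("w4.npy",allow_pickle=True).item();w8=np.load("w8.npy",allow_pickle=True).item()
w7=cv2.imread("pics/w7.png")
b7=dict(W);
E
python3 go.py 0.52 -0.15 0.08 0
```

```text
iron [[0.5937, -0.2304, 0.005], [0.5967, -0.2951, 0.005], [0.4556, -0.3, 0.005], [0.4536, -0.2356, 0.005]] [ 0.52489255 -0.26526134  0.005     ]
bender screw (array([0.47750999, 0.24866474, 0.01976647]), np.float64(0.00046567447458102965))
bender [0.51729262 0.2809383  0.01976647] [[0.5575, 0.313, 0.0198], [0.5614, 0.255, 0.0198], [0.4775, 0.2489, 0.0198], [0.4728, 0.3068, 0.0198]]
benderT [0.518415   0.27859186 0.01976647]
ironT [ 0.52562631 -0.26516511  0.005     ]
pos [ 0.4072 -0.1568  0.0838] w 0.0427 F [-0.2 -0.3 -1.8] t 21.05 q [-0.53  0.21  2.01 -0.    0.91 -0.25]
tool axes x,y,z(cols)
 [[-0.269  0.002  0.963]
 [-0.963 -0.001 -0.269]
 [ 0.001 -1.     0.003]]
shift [-3.69  0.41 10.68] turn [-0.018 -1.953  0.008]
```

```bash
python3 go.py 0.5268 -0.1535 0.085 2; python3 -m jog '[170,-1,0,3,0,-0.7,0, 170,-2,0,6,0,-1.4,0, 170,-3.5,0,11.4,0,-2.2,0, 170,-3.5,0,11.4,0,-2.2,0, 170,-3.5,0,11.4,0,-2.2,0, 170,-3.5,0,11.4,0,-2.2,0]'; python3 go.py 0.5268 -0.1535 0.006 2
python3 - <<'E'
from m import *
i=grab("wrist");cv2.imwrite("pics/w10.png",i["color"]);np.save("w10.npy",i,allow_pickle=True)
E
```

```text
pos [ 0.4072 -0.1568  0.0838] w 0.0427 F [-0.2 -0.3 -1.8] t 21.05 q [-0.53  0.21  2.01 -0.    0.91 -0.25]
tool axes x,y,z(cols)
 [[-0.269  0.002  0.963]
 [-0.963 -0.001 -0.269]
 [ 0.001 -1.     0.003]]
shift [-3.54 -0.09 11.43] turn [-0.018 -2.203  0.008]
clock: 21.8
position: [0.5241, -0.1531, 0.0821]
ee_rot: [-0.508, 0.509, -0.492, 0.491]
contact_force: [-0.6, 0.1, -0.9]
width: 0.0429
pos [ 0.5241 -0.1531  0.0821] w 0.0429 F [-0.6  0.1 -0.9] t 21.8 q [-0.41  0.36  1.79 -0.    1.   -0.45]
tool axes x,y,z(cols)
 [[ 0.034 -0.003  0.999]
 [-0.999  0.001  0.034]
 [-0.001 -1.    -0.003]]
shift [0.06 7.61 0.29] turn [ 0.018 -0.007 -0.007]
```

View pics/w10.png

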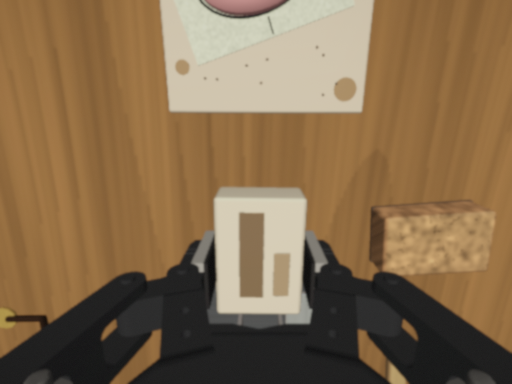

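```bash
python3 -m jog '[170,0,3,0.2,0,0,0, 170,0,5.5,0.2,0,0,0, 170,0,7,0.2,0,0,0, 170,0,7.6,0.2,0,0,0, 170,0,7.8,0.2,0,0,0, 170,0,7.8,0.2,0,0,0]'; python3 - <<'E'
from m import *
i=np.load("w10.npy",allow_pickle=True).item();print("board -y corners",plane(i,[(170,111.5),(362,111.5)],.012).round(4))
s=get_state();print(s["position"],s["contact_force"])
E
```

```text
clock: 22.6
position: [0.5284, -0.1537, 0.0055]
ee_rot: [0.509, -0.508, 0.491, -0.492]
contact_force: [-0.6, 0.6, -0.2]
width: 0.0428
board -y corners [[ 0.456  -0.0843  0.012 ]
 [ 0.5952 -0.0798  0.012 ]]
[ 0.52836577 -0.15365305  0.00554896] [-0.58516559  0.56027035 -0.19571275]
```

```bash
python3 -m jog '[170,0,0.15,0,0,0,0, 170,0,0.15,0,0,0,0, 130,0,0.15,0,0,0,0, 60,0,0.15,0,0,0,0, 0,0,0.15,0,0,0,0, 0,0,0.15,0,0,0,0, 0,0,-5,0,0,0,0, 0,0,-11,0,0,0,0, 0,0,-17,0,0,0,0, 0,0,-23,0,0,0,0, 0,0,-25,0,0,0,0, 0,0,-25,0,0,0,0]'; python3 - <<'E'
from m import *
i=grab("wrist");cv2.imwrite("pics/w11.png",i["color"]);np.save("w11.npy",i,allow_pickle=True)
E
python3 go.py 0.505 -0.434 0.26 0
```

```text
clock: 24.1
position: [0.5287, -0.1537, 0.2568]
ee_rot: [0.509, -0.508, 0.49, -0.493]
contact_force: [0.3, 0.6, -0.4]
width: 0.0854
pos [ 0.5277 -0.1533  0.2549] w 0.0853 F [ 0.1 -0.   0.4] t 24.15 q [-0.41  0.22  1.52 -0.    1.4  -0.44]
tool axes x,y,z(cols)
 [[ 0.034  0.     0.999]
 [-0.999 -0.     0.034]
 [ 0.    -1.     0.   ]]
shift [27.97 -0.51 -3.24] turn [-0.002  0.247  0.002]
```

View pics/w11.png

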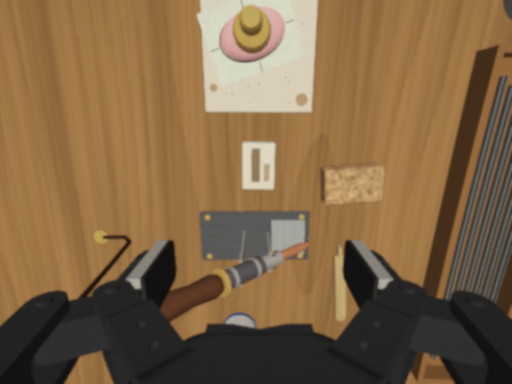

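```bash
python3 - <<'E'
from m import *
D=[(.277,1.506,.575,.231),(.21,1.39,.5535,.3193),(.24,1.35,.5718,.3193),(.5,1.48,.670,.1023),(.6,1.59,.6685,.0004),(.2,1.98,.4401,.0988),(.29,1.84,.511,.0997),(.41,1.93,.5142,.015),(.12,1.94,.426,.1439),(.22,1.52,.5495,.255)]
D=np.array(D);s1,s12=np.sin(D[:,0]),np.sin(D[:,0]+D[:,1]);c1,c12=np.cos(D[:,0]),np.cos(D[:,0]+D[:,1]);o=np.ones(len(D));n=0*o
A=np.r_[np.c_[s1,s12,c12,o,n],np.c_[c1,c12,-s12,n,o]];x,res,*_=np.linalg.lstsq(A,np.r_[D[:,2],D[:,3]],rcond=None);print(x.round(3),res)
i=np.load("w11.npy",allow_pickle=True).item()
a=blob((0,0,150),(180,75,255),i,(235,130,285,200));print("block",cv2.minAreaRect(f(plane(i,a,.022))),cv2.boundingRect(np.float32(a)))
P=plane(i,[(208,217),(302,217),(209,257)],.005);print("iron mid",(P[1]+P[2])/2,P.round(4).tolist())
print("board edge",plane(i,[(206,111),(311.5,111)],.012))
E
```

```text
[ 0.625  0.424  0.057  0.002 -0.224] [5.71373992e-05]
block ((527.7423706054688, -152.4307098388672), (44.303504943847656, 66.16494750976562), 0.9394270777702332) (242, 141, 34, 49)
iron mid [ 0.52580199 -0.26638758  0.005     ] [[0.4553, -0.2354, 0.005], [0.5958, -0.231, 0.005], [0.4558, -0.3018, 0.005]]
board edge [[ 0.45650376 -0.08372871  0.012     ]
 [ 0.59565041 -0.07906988  0.012     ]]
```

The block stands at (0.528,-0.152): 0.4 mm off the line and 159.6 mm from the board's middle, 114 mm from the iron stand. Now the reel.

```bash
python3 -m jog '[0,5,-0.5,-0.6,0,0,0, 0,11,-0.5,-1.2,0,0,0, 0,17,-0.5,-1.8,0,0,0, 0,23,-0.5,-2.5,0,0,0, 0,25,-0.5,-3.2,0,0,0, 0,25,-0.5,-3.2,0,0,0, 0,25,-0.5,-3.2,0,0,0]'; python3 - <<'E'
from m import *
i=grab("wrist");cv2.imwrite("pics/w12.png",i["color"]);np.save("w12.npy",i,allow_pickle=True)
E
```

```text
clock: 25.02
position: [0.5045, -0.4024, 0.2592]
ee_rot: [0.509, -0.508, 0.492, -0.49]
contact_force: [0.3, 0.3, 1.0]
width: 0.0852
```

View pics/w12.png

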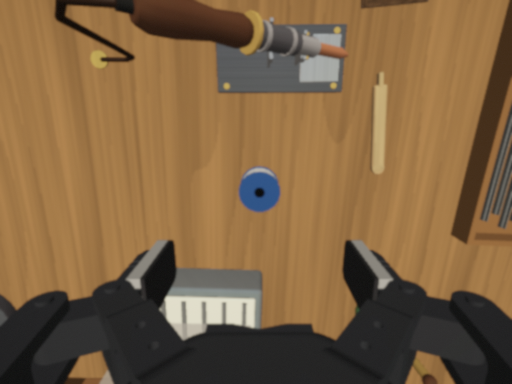

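```bash
python3 - <<'E'
from m import *
i=np.load("w12.npy",allow_pickle=True).item();T=T0()
a=blob((100,120,60),(125,255,255),i,(230,160,290,220));x=cv2.boundingRect(np.float32(a));print(x,ell(plane(i,a,.042)))
at=blob((100,120,60),(125,255,255),T,(400,190,428,218))
e=lambda c:np.array(cv2.fitEllipse(np.float32(c))[0])
print(tri(i,e(a),T,cen(at)));print("tray",plane(i,[(210,270)],.05))
E
python3 go.py 0.505 -0.434 0.12 2
```

```text
(240, 173, 39, 38) (array([ 504.5, -431.9]), array([50.8, 50.9]), 110.1)
(array([ 0.50426835, -0.42949092,  0.04956745]), np.float64(0.00039689921696224844))
tray [[ 0.43945302 -0.54626912  0.05      ]]
pos [ 0.5049 -0.4023  0.2601] w 0.0855 F [0.1 0.  0.5] t 25.12 q [-0.78  0.37  1.29  0.    1.48 -0.82]
tool axes x,y,z(cols)
 [[ 0.036 -0.     0.999]
 [-0.999  0.001  0.036]
 [-0.001 -1.     0.   ]]
shift [ 3.18 14.   -0.11] turn [-0.     0.011 -0.006]
```

```bash
python3 -m jog '[0,1.5,3,0,0,0,0, 0,2.5,8,0,0,0,0, 0,2.5,12,0,0,0,0, 0,2.5,12,0,0,0,0, 0,2.5,12,0,0,0,0]'; python3 - <<'E'
from m import *
i=grab("wrist");cv2.imwrite("pics/w13.png",i["color"]);np.save("w13.npy",i,allow_pickle=True)
a=blob((100,120,60),(125,255,255),i,(180,80,340,240));x=cv2.boundingRect(np.float32(a));print(x,ell(plane(i,a,.042)))
j=np.load("w12.npy",allow_pickle=True).item();b=blob((100,120,60),(125,255,255),j,(230,160,290,220))
e=lambda c:np.array(cv2.fitEllipse(np.float32(c))[0]);print(tri(i,e(a),j,e(b)))
E
python3 go.py 0.5045 -0.4325 0.01 2
```

```text
clock: 25.75
position: [0.5066, -0.4293, 0.142]
ee_rot: [-0.509, 0.509, -0.49, 0.492]
contact_force: [0.3, -0.5, 0.2]
width: 0.0855
(228, 168, 59, 57) (array([ 504.5, -432. ]), array([52. , 52.2]), 137.5)
(array([ 0.50457844, -0.43422178,  0.0318467 ]), np.float64(7.187615074991409e-05))
pos [ 0.5068 -0.4298  0.1427] w 0.0859 F [ 0.8 -0.5  0.7] t 25.8 q [-0.81  0.46  1.44  0.    1.24 -0.84]
tool axes x,y,z(cols)
 [[ 0.035  0.003  0.999]
 [-0.999 -0.003  0.035]
 [ 0.003 -1.     0.003]]
shift [ 0.21 13.27 -0.28] turn [-0.022  0.004  0.024]
```

View pics/w13.png

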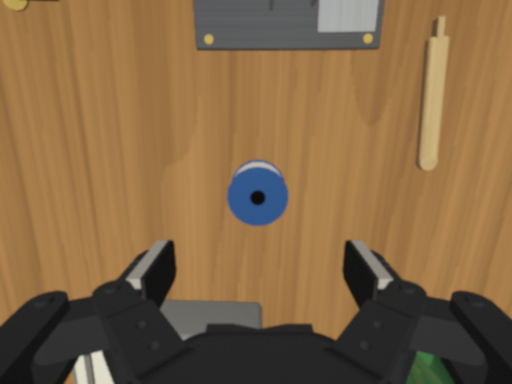

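Reel centre is (0.5045,-0.432), and heights from two pairs of views (32 and 50 mm) bracket 42 mm. I'll grip at the upper flange.

```bash
python3 -m jog '[0,0.2,5,-0.2,0,0,0, 0,0.2,10,-0.2,0,0,0, 0,0.2,12.5,-0.2,0,0,0, 0,0.2,12.9,-0.2,0,0,0, 0,0.2,12.9,-0.2,0,0,0, 60,0.2,12.9,-0.2,0,0,0, 100,0.2,12.9,-0.2,0,0,0, 140,0.2,12.9,-0.2,0,0,0, 140,0.2,12.9,-0.2,0,0,0, 140,0.2,12.9,-0.2,0,0,0]' 60
python3 -m jog '[140,0,-2,0,0,0,0, 140,0,-6,0,0,0,0, 140,0,-12,0,0,0,0, 140,0,-12,0,0,0,0]'
python3 - <<'E'
from m import *
i=grab("wrist");cv2.imwrite("pics/w14.png",i["color"])
E
python3 go.py 0.6445 0.011 0.27 2
```

```text
clock: 27.05
position: [0.5046, -0.4325, 0.0132]
ee_rot: [-0.508, 0.509, -0.49, 0.493]
contact_force: [0.3, 0.8, 6.3]
width: 0.054
clock: 27.55
position: [0.5061, -0.4342, 0.1373]
ee_rot: [-0.508, 0.509, -0.487, 0.496]
contact_force: [-0.2, 0.2, -1.8]
width: 0.0541
pos [ 0.5046 -0.4326  0.1341] w 0.0544 F [-0.1 -0.4 -2.4] t 27.6 q [-0.81  0.47  1.45 -0.    1.22 -0.85]
tool axes x,y,z(cols)
 [[ 0.034  0.004  0.999]
 [-0.999 -0.005  0.034]
 [ 0.005 -1.     0.004]]
shift [-43.79 -13.73  15.57] turn [-0.029 -0.003  0.033]
```

View pics/w14.png

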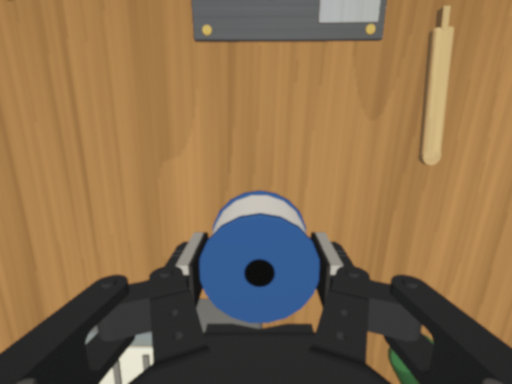

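```bash
python3 -m jog '[140,0,-6,0,0,0,0, 140,0,-12,0,0,0,0, 140,-4,-13.7,1.5,0,0,0, 140,-9,-13.7,3,0,0,0, 140,-14,-13.7,5,0,0,0, 140,-19,-13.7,7,0,0,0, 140,-24,-13.7,9,0,0,0, 140,-29,-13.7,11,0,0,0, 140,-34,-13.7,12.5,0,0,0, 140,-39,-13.7,14,0,0,0, 140,-43.8,-13.7,15.6,0,0,0, 140,-43.8,-13.7,15.6,0,0,0]'
python3 go.py 0.645 0.011 0.15 2
```

```text
clock: 29.1
position: [0.6439, 0.0156, 0.2654]
ee_rot: [-0.509, 0.51, -0.492, 0.489]
contact_force: [-0.0, -0.7, -1.9]
width: 0.0547
pos [0.6439 0.0156 0.2654] w 0.0547 F [-0.  -0.7 -1.9] t 29.1 q [-0.08  0.37  1.28  0.    1.49 -0.12]
tool axes x,y,z(cols)
 [[ 0.039 -0.004  0.999]
 [-0.999  0.002  0.039]
 [-0.002 -1.    -0.004]]
shift [ 0.49 11.54  0.14] turn [ 0.028  0.032 -0.014]
```

```bash
python3 -m jog '[140,0.4,4,0.1,0,0,0, 140,0.4,9,0.1,0,0,0, 140,0.4,14,0.1,0,0,0, 140,0.4,18,0.1,0,0,0, 140,0.4,20,0.1,0,0,0, 140,0.4,20,0.1,0,0,0]'
python3 go.py 0.645 0.011 0.014 2
python3 - <<'E'
from m import *
i=grab("wrist");cv2.imwrite("pics/w15.png",i["color"])
E
```

```text
clock: 29.85
position: [0.6426, 0.0068, 0.0647]
ee_rot: [-0.507, 0.51, -0.493, 0.49]
contact_force: [-0.2, -0.7, -1.9]
width: 0.0545
pos [0.6426 0.0068 0.0647] w 0.0545 F [-0.2 -0.7 -1.9] t 29.85 q [-0.1   0.5   1.58 -0.    1.07 -0.13]
tool axes x,y,z(cols)
 [[ 0.034 -0.007  0.999]
 [-0.999  0.     0.034]
 [-0.    -1.    -0.007]]
shift [-0.41  5.07  0.29] turn [ 0.052 -0.009 -0.002]
```

View pics/w15.png

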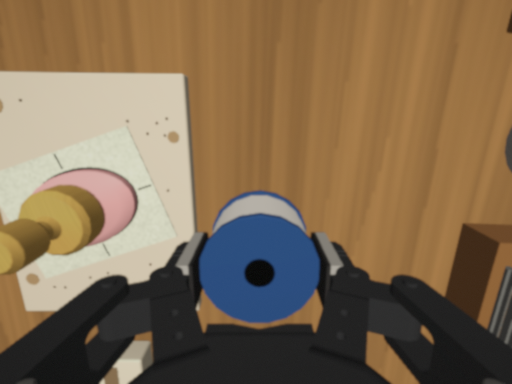

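```bash
python3 -m jog '[140,-0.4,2.5,0.3,0,0,0, 140,-0.4,4.2,0.3,0,0,0, 140,-0.4,4.9,0.3,0,0,0, 140,-0.4,5.1,0.3,0,0,0, 140,-0.4,5.15,0.3,0,0,0, 140,-0.4,5.15,0.3,0,0,0]'
python3 go.py 0.645 0.011 0.0125 2
```

```text
clock: 30.65
position: [0.6487, 0.0117, 0.0171]
ee_rot: [0.509, -0.508, 0.491, -0.492]
contact_force: [-0.8, -0.1, -1.0]
width: 0.0546
pos [0.6487 0.0117 0.0171] w 0.0546 F [-0.8 -0.1 -1. ] t 30.65 q [-0.09  0.56  1.62 -0.    0.96 -0.12]
tool axes x,y,z(cols)
 [[ 0.034  0.001  0.999]
 [-0.999 -0.     0.034]
 [ 0.    -1.     0.001]]
shift [ 0.06  0.46 -0.38] turn [-0.009 -0.003  0.002]
```

```bash
python3 -m jog '[140,0,0.1,-0.3,0,0,0, 140,0,0.3,-0.3,0,0,0, 140,0,0.4,-0.3,0,0,0, 140,0,0.4,-0.3,0,0,0]'
python3 go.py 0.645 0.011 0.0125 2
```

```text
clock: 31.15
position: [0.645, 0.0118, 0.0132]
ee_rot: [-0.508, 0.509, -0.491, 0.491]
contact_force: [-1.7, -0.3, 4.1]
width: 0.0542
pos [0.645  0.0118 0.0132] w 0.0542 F [-1.7 -0.3  4.1] t 31.15 q [-0.09  0.56  1.63 -0.    0.95 -0.12]
tool axes x,y,z(cols)
 [[ 0.035 -0.     0.999]
 [-0.999 -0.     0.035]
 [ 0.    -1.    -0.   ]]
shift [ 0.08  0.07 -0.01] turn [ 0.001 -0.003  0.001]
```

```bash
python3 -m jog '[100,0,0,0,0,0,0, 60,0,0,0,0,0,0, 40,0,0,0,0,0,0, 40,0,0,0,0,0,0, 40,0,-3,0,0,0,0, 40,0,-8,0,0,0,0, 0,0,-14,0,0,0,0, 0,0,-20,0,0,0,0, 0,0,-25,0,0,0,0, 0,0,-25,0,0,0,0, 0,0,-25,0,0,0,0]'; python3 - <<'E'
from m import *
i=grab("wrist");cv2.imwrite("pics/w16.png",i["color"]);np.save("w16.npy",i,allow_pickle=True)
E
python3 go.py 0.504 0.434 0.22 -60
```

```text
clock: 32.52
position: [0.6448, 0.0118, 0.2618]
ee_rot: [-0.508, 0.509, -0.492, 0.491]
contact_force: [-0.1, 0.9, -0.7]
width: 0.0855
pos [0.6444 0.0118 0.2608] w 0.0857 F [0.2 0.1 1.1] t 32.58 q [-0.09  0.37  1.29 -0.    1.48 -0.12]
tool axes x,y,z(cols)
 [[ 0.034 -0.003  0.999]
 [-0.999  0.     0.034]
 [-0.    -1.    -0.003]]
shift [-42.68   4.13 -12.57] turn [0.02  7.747 0.009]
```

View pics/w16.png

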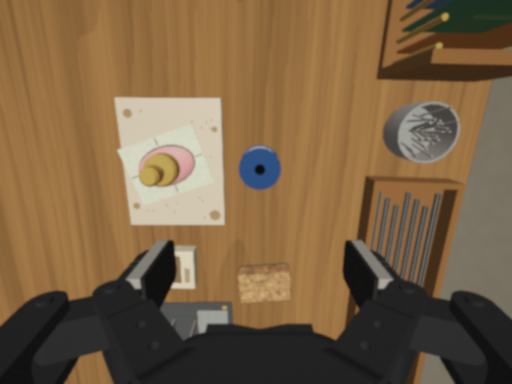

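The reel at (260,169) stands upright behind the board. Next, the small flux jar.

```bash
python3 go.py 0.504 0.434 0.2 45; python3 - <<'E'
from m import *
i=np.load("w16.npy",allow_pickle=True).item()
a=blob((100,120,60),(125,255,255),i,(230,135,290,200));print("reel",ell(plane(i,a,.042)))
b=blob((0,0,130),(180,90,255),i,(110,90,230,230));r=cv2.boundingRect(np.float32(b));print(r)
print("edge",plane(i,[(220.5,98),(224,224)],.012).round(4))
E
```

```text
pos [0.6444 0.0118 0.2608] w 0.0857 F [0.2 0.1 1.1] t 32.58 q [-0.09  0.37  1.29 -0.    1.48 -0.12]
tool axes x,y,z(cols)
 [[ 0.034 -0.003  0.999]
 [-0.999  0.     0.034]
 [-0.    -1.    -0.003]]
shift [-42.68   6.13 -12.56] turn [ 0.019 -5.378 -0.01 ]
reel (array([644.3,  12.1]), array([50.7, 51.1]), 138.5)
(114, 97, 112, 129)
edge [[ 0.59    0.0993  0.012 ]
 [ 0.5943 -0.0792  0.012 ]]
```

```bash
python3 -m jog '[0,-4,0,-1.2,0,-0.5,0, 0,-9,1,-2.5,0,-1.5,0, 0,-14,1.5,-4,0,-2.5,0, 0,-19,2,-5.5,0,-3.5,0, 0,-24,2.5,-7,0,-4.5,0, 0,-29,3,-8.5,0,-5.4,0, 0,-34,4,-10,0,-5.4,0, 0,-39,5,-11.5,0,-5.4,0, 0,-42.7,6,-12.6,0,-5.4,0, 0,-42.7,6,-12.6,0,-5.4,0, 0,-42.7,6,-12.6,0,-5.4,0, 0,-42.7,6,-12.6,0,-5.4,0]'; python3 - <<'E'
from m import *
i=grab("wrist");cv2.imwrite("pics/w17.png",i["color"]);np.save("w17.npy",i,allow_pickle=True);print(i["state"]["position"])
E
```

```text
clock: 34.08
position: [0.5052, 0.4329, 0.2021]
ee_rot: [-0.653, 0.654, -0.27, 0.27]
contact_force: [0.0, -0.8, -0.6]
width: 0.0857
[0.50515775 0.43291606 0.20211684]
```

View pics/w17.png

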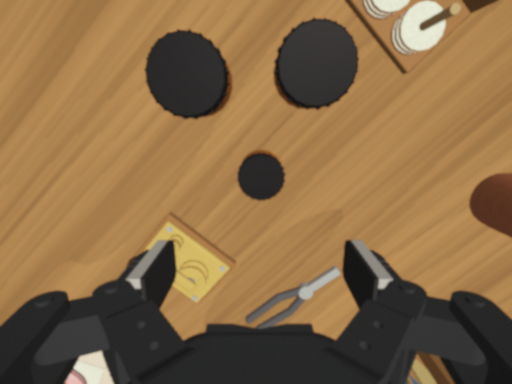

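```bash
python3 - <<'E'
from m import *
i=np.load("w17.npy",allow_pickle=True).item();T=T0()
a=blob((0,0,0),(180,255,60),i,(225,145,300,210));print(cv2.boundingRect(np.float32(a)),ell(plane(i,a,.045)))
at=blob((0,0,0),(180,255,50),T,(130,190,153,212));S=S0();as_=blob((0,0,0),(180,255,50),S,(330,276,356,295))
e=lambda c:np.array(cv2.fitEllipse(np.float32(c))[0]);print(tri(i,e(a),T,e(at)),tri(i,e(a),S,e(as_)))
E
python3 go.py 0.504 0.434 0.006 45
```

```text
(239, 154, 45, 45) (array([502.7, 436.6]), array([47.3, 49.3]), 53.5)
(array([0.50506294, 0.43433458, 0.02763552]), np.float64(1.3759214404716296e-05)) (array([0.50383306, 0.43543939, 0.03579536]), np.float64(0.0002566356137724595))
pos [0.5052 0.4332 0.2027] w 0.0855 F [-0.4  0.1  0.1] t 34.23 q [ 0.6   0.43  1.34 -0.    1.37 -0.18]
tool axes x,y,z(cols)
 [[ 0.708  0.     0.706]
 [-0.706 -0.     0.708]
 [ 0.    -1.     0.   ]]
shift [-0.15 19.67 -0.03] turn [-0.002  0.011  0.002]
```

```bash
python3 -m jog '[0,-0.3,5,0.1,0,0,0, 0,-0.3,10,0.1,0,0,0, 0,-0.3,10,0.1,0,0,0, 0,-0.3,10,0.1,0,0,0]'; python3 - <<'E'
from m import *
i=grab("wrist");cv2.imwrite("pics/w18.png",i["color"]);np.save("w18.npy",i,allow_pickle=True)
a=blob((0,0,0),(180,255,60),i,(200,100,330,240));print(cv2.boundingRect(np.float32(a)),ell(plane(i,a,.045)))
j=np.load("w17.npy",allow_pickle=True).item();b=blob((0,0,0),(180,255,60),j,(225,145,300,210))
e=lambda c:np.array(cv2.fitEllipse(np.float32(c))[0]);print(tri(i,e(a),j,e(b)))
E
python3 go.py 0.503 0.436 0.006 45
```

```text
clock: 34.72
position: [0.5046, 0.4374, 0.1043]
ee_rot: [0.654, -0.653, 0.269, -0.27]
contact_force: [0.2, -0.3, 0.6]
width: 0.0855
(225, 175, 66, 64) (array([502.2, 437. ]), array([48.4, 50.8]), 47.2)
(array([0.50353541, 0.43573233, 0.03713498]), np.float64(8.13894811613403e-05))
pos [0.5049 0.4378 0.1051] w 0.0851 F [0.2 0.2 0.4] t 34.77 q [ 0.61  0.5   1.48 -0.    1.16 -0.18]
tool axes x,y,z(cols)
 [[ 0.709  0.004  0.705]
 [-0.705  0.003  0.709]
 [ 0.001 -1.     0.005]]
shift [-0.02  9.91 -0.31] turn [-0.033  0.019  0.006]
```

View pics/w18.png

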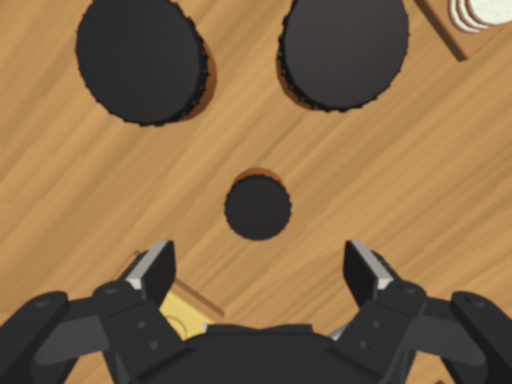

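```bash
python3 -m jog '[0,0,5,-0.2,0,0,0, 0,0,8.5,-0.2,0,0,0, 0,0,9.8,-0.2,0,0,0, 0,0,10,-0.2,0,0,0, 0,0,10,-0.2,0,0,0, 60,0,10,-0.2,0,0,0, 100,0,10,-0.2,0,0,0, 150,0,10,-0.2,0,0,0, 150,0,10,-0.2,0,0,0, 150,0,10,-0.2,0,0,0]' 50
python3 -m jog '[150,0,-2,0,0,0,0, 150,0,-6,0,0,0,0, 150,0,-12,0,0,0,0, 150,0,-15,0,0,0,0, 150,0,-15,0,0,0,0]'
python3 - <<'E'
from m import *
i=grab("wrist");cv2.imwrite("pics/w19.png",i["color"])
E
python3 go.py 0.517 0.168 0.16 2
```

```text
clock: 36.02
position: [0.5026, 0.4361, 0.0037]
ee_rot: [0.654, -0.653, 0.269, -0.27]
contact_force: [0.3, -0.3, 6.8]
width: 0.0511
clock: 36.65
position: [0.5031, 0.4364, 0.1553]
ee_rot: [0.655, -0.652, 0.268, -0.271]
contact_force: [-0.1, 0.2, -1.3]
width: 0.0508
pos [0.5018 0.4355 0.1528] w 0.0509 F [ 0.2  0.2 -2.2] t 36.7 q [ 0.61  0.46  1.42 -0.    1.26 -0.18]
tool axes x,y,z(cols)
 [[ 0.709  0.001  0.705]
 [-0.705  0.001  0.709]
 [ 0.    -1.     0.001]]
shift [ 19.93  -0.73 -17.9 ] turn [-8.000e-03  5.397e+00 -1.000e-03]
```

View pics/w19.png

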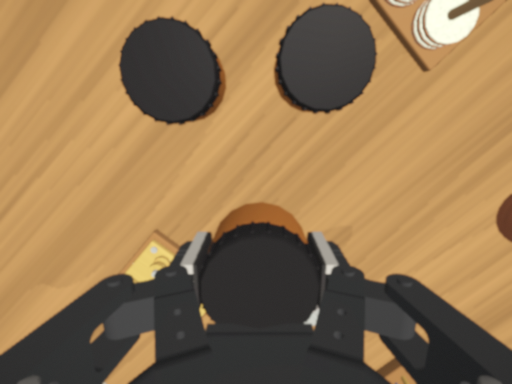

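```bash
python3 -m jog '[150,4,-0.7,-3.5,0,1.1,0, 150,8,-0.7,-7,0,2.2,0, 150,12,-0.7,-10.5,0,3.3,0, 150,16,-0.7,-14,0,4.4,0, 150,20,-0.7,-17.9,0,5.4,0, 150,20,-0.7,-17.9,0,5.4,0, 150,20,-0.7,-17.9,0,5.4,0, 150,20,-0.7,-17.9,0,5.4,0, 150,20,-0.7,-17.9,0,5.4,0]'
python3 - <<'E'
from m import *
i=grab("wrist");cv2.imwrite("pics/w20.png",i["color"])
E
python3 go.py 0.517 0.168 0.008 2
```

```text
clock: 37.83
position: [0.5173, 0.1687, 0.1591]
ee_rot: [-0.509, 0.509, -0.491, 0.491]
contact_force: [0.5, 0.5, -0.9]
width: 0.051
pos [0.5173 0.1686 0.1592] w 0.0509 F [ 0.7 -0.3 -1. ] t 37.88 q [0.19 0.28 1.69 0.   1.18 0.15]
tool axes x,y,z(cols)
 [[ 0.036 -0.     0.999]
 [-0.999  0.     0.036]
 [-0.    -1.    -0.   ]]
shift [ 0.06 15.12 -0.03] turn [ 0.002  0.01  -0.   ]
```

View pics/w20.png

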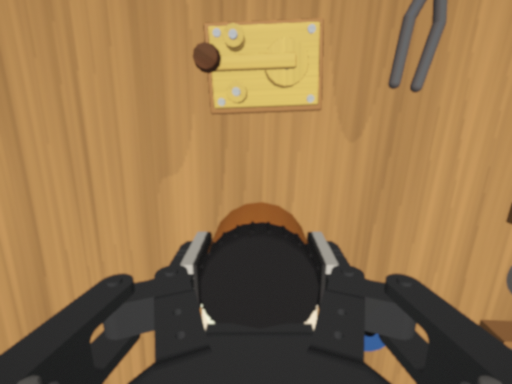

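```bash
python3 -m jog '[150,0,5,0,0,0,0, 150,0,10,0,0,0,0, 150,0,13.5,0,0,0,0, 150,0,14.8,0,0,0,0, 150,0,15.2,0,0,0,0, 150,0,15.4,0,0,0,0, 150,0,15.4,0,0,0,0]'
python3 go.py 0.517 0.168 0.004 2
```

```text
clock: 38.75
position: [0.5184, 0.1678, 0.0066]
ee_rot: [0.509, -0.508, 0.491, -0.492]
contact_force: [0.0, 0.2, 0.0]
width: 0.0513
pos [0.5184 0.1678 0.0066] w 0.0513 F [0.  0.2 0. ] t 38.75 q [ 0.19  0.45  1.88 -0.    0.81  0.15]
tool axes x,y,z(cols)
 [[ 0.035  0.002  0.999]
 [-0.999  0.     0.035]
 [-0.    -1.     0.002]]
shift [-0.03  0.26 -0.14] turn [-0.017 -0.003 -0.002]
```

```bash
python3 -m jog '[150,0,0.15,0,0,0,0, 150,0,0.3,0,0,0,0, 150,0,0.3,0,0,0,0, 100,0,0.3,0,0,0,0, 50,0,0.3,0,0,0,0, 0,0,0.3,0,0,0,0, 0,0,0.3,0,0,0,0, 0,0,-5,0,0,0,0, 0,0,-11,0,0,0,0, 0,0,-17,0,0,0,0, 0,0,-23,0,0,0,0, 0,0,-25,0,0,0,0]'
python3 go.py 0.57 0.06 0.32 -90
```

```text
clock: 40.25
position: [0.5192, 0.1679, 0.2599]
ee_rot: [0.511, -0.506, 0.49, -0.493]
contact_force: [0.9, -0.3, -0.2]
width: 0.0852
pos [0.5192 0.1679 0.2599] w 0.0852 F [ 0.9 -0.3 -0.2] t 40.25 q [ 0.19  0.21  1.52 -0.    1.4   0.15]
tool axes x,y,z(cols)
 [[ 0.034  0.008  0.999]
 [-0.999  0.001  0.034]
 [-0.001 -1.     0.008]]
shift [10.95 -5.98  4.75] turn [ -0.049 -11.003   0.036]
```

```bash
python3 -m jog '[0,0,-6,0,0,-1.2,0, 0,3,-6,1,0,-2.4,0, 0,6,-6,3,0,-3.6,0, 0,10.9,-6,4.7,0,-4.8,0, 0,10.9,-6,4.7,0,-6,0, 0,10.9,-6,4.7,0,-7.2,0, 0,10.9,-6,4.7,0,-8.4,0, 0,10.9,-6,4.7,0,-9.6,0, 0,10.9,-6,4.7,0,-11,0, 0,10.9,-6,4.7,0,-11,0, 0,10.9,-6,4.7,0,-11,0]'
python3 - <<'E'
from m import *
i=grab("wrist");cv2.imwrite("pics/w21.png",i["color"]);np.save("w21.npy",i,allow_pickle=True);print(i["state"]["position"])
E
python3 go.py 0.32 -0.25 0.35 -90
```

```text
clock: 41.62
position: [0.5681, 0.0603, 0.3153]
ee_rot: [-0.707, 0.707, -0.001, 0.001]
contact_force: [0.3, 0.6, 0.7]
width: 0.0856
[0.56810146 0.06027854 0.31526972]
pos [0.5682 0.0603 0.3154] w 0.0853 F [0.2 0.4 0.6] t 41.67 q [-0.02  0.24  1.36 -0.    1.55 -1.58]
tool axes x,y,z(cols)
 [[ 1.    -0.     0.003]
 [-0.003 -0.     1.   ]
 [-0.    -1.    -0.   ]]
shift [-24.74  -3.46 -31.09] turn [ 0.001 -0.018 -0.001]
```

View pics/w21.png

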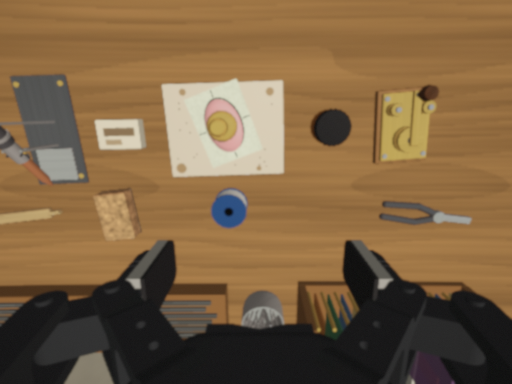

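Everything appears in place in this view (turned by a half turn): block (119,134), oval with weight (222,125), jar (332,127), reel (229,210). I'll retract and check from the fixed cameras.

```bash
python3 -m jog '[0,-3,-3.5,-4,0,1.2,0, 0,-6,-3.5,-8,0,2.4,0, 0,-9,-3.5,-12,0,3.6,0, 0,-12,-3.5,-16,0,4.8,0, 0,-15,-3.5,-20,0,6,0, 0,-18,-3.5,-25,0,7.2,0, 0,-21,-3.5,-30,0,8.4,0, 0,-25,-3.5,-35,0,9.6,0, 0,-29,-3.5,-40,0,11,0, 0,-33,-3.5,-45,0,11,0, 0,-37,-3.5,-51,0,11,0, 0,-37,-3.5,-51,0,11,0]'
python3 -m jog '[0,0,0,0,0,0,0,0,0,0,0,0,0,0,0,0,0,0,0,0,0]'
python3 - <<'E'
from m import *
T=grab("top");S=grab("scene");W=np.load("w21.npy",allow_pickle=True).item()
cv2.imwrite("pics/topf.png",cv2.resize(T["color"][130:280,150:420],None,fx=2.9,fy=2.9));cv2.imwrite("pics/scf.png",cv2.resize(S["color"][90:290,170:370],None,fx=3,fy=3))
B=np.array([.522,.0075]);a=np.radians(1.87);R=np.array([[np.cos(a),np.sin(a)],[-np.sin(a),np.cos(a)]])
iron=np.array([.5255,-.2655]);ben=np.array([.518,.280])
def rep(n,xy,o=None):
    xy=np.array(xy)/1000;print(n,xy.round(4),"board",(R@(xy-B)).round(4),"d",np.linalg.norm(xy-B).round(4), "" if o is None else np.linalg.norm(xy-o).round(4))
for nm,I,rb,rj,rr in(("T",T,(300,180,345,225),(215,180,245,215),(260,135,300,175)),("W",W,(90,112,150,155),(305,100,360,152),(205,185,255,232))):
    print(nm)
    c=blob((0,0,165),(180,75,255),I,rb);rep("block",cv2.minAreaRect(f(plane(I,c,.022)))[0],iron)
    c=blob((0,0,0),(180,255,60),I,rj);rep("jar",cv2.fitEllipse(f(plane(I,c,.045)))[0],ben)
    c=blob((100,120,60),(125,255,255),I,rr);rep("reel",cv2.fitEllipse(f(plane(I,c,.042)))[0])
for I,n in((T,"T0"),(T,"T")):
    II=T0() if n=="T0" else T
    c=blob((5,80,100),(25,140,255),II,(320,138,345,170));print("cork",n,cen(c),cv2.contourArea(np.float32(c)))
E
```

```text
clock: 43.18
position: [0.1956, -0.4523, 0.3499]
ee_rot: [-0.507, 0.507, -0.493, 0.493]
contact_force: [-1.1, 0.5, 0.8]
width: 0.0855
clock: 43.55
position: [0.199, -0.4483, 0.3509]
ee_rot: [0.509, -0.509, 0.491, -0.491]
contact_force: [-0.3, 0.1, 1.0]
width: 0.0854
T
block [ 0.5271 -0.1531] board [-1.000e-04 -1.607e-01] d 0.1607 0.1124
jar [0.5166 0.1635] board [-0.0003  0.1561] d 0.1561 0.1165
reel [0.6438 0.0109] board [ 0.1219 -0.0006] d 0.1219 
W
block [ 0.5274 -0.152 ] board [ 1.000e-04 -1.596e-01] d 0.1596 0.1135
jar [0.5168 0.1634] board [-1.00e-04  1.56e-01] d 0.156 0.1166
reel [0.6438 0.0118] board [0.1219 0.0003] d 0.1219 
cork T0 [nan nan] 0.0
cork T [nan nan] 0.0m.py:8: RuntimeWarning: invalid value encountered in divide
  M=cv2.moments(c.astype(np.float32).reshape(-1,1,2));return np.array([M["m10"],M["m01"]])/M["m00"]
```

View pics/topf.png

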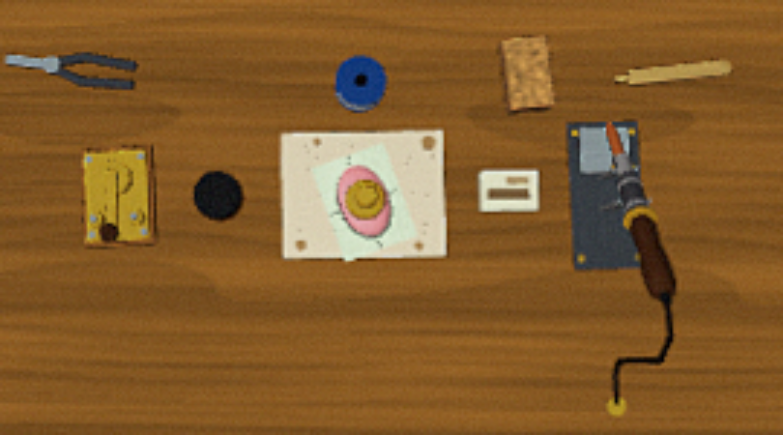

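View pics/scf.png

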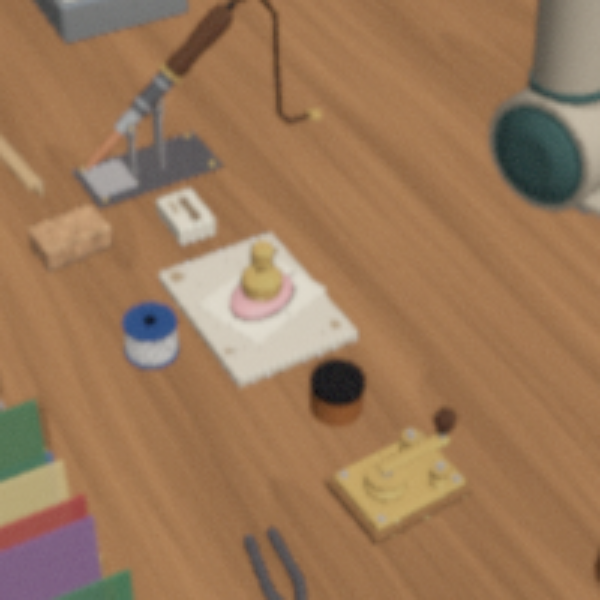

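```bash
python3 - <<'E'
from m import *
T=grab("top")["color"];t0=cv2.imread("pics/top0.png")
d=cv2.absdiff(T,t0)[135:175,312:352].max(2);print("cork diff mean/max",d.mean(),d.max())
g=lambda x:np.float32(cv2.cvtColor(x,cv2.COLOR_BGR2GRAY)[138:172,315:350]);print("shift px",cv2.phaseCorrelate(g(t0),g(T)))
W=np.load("w21.npy",allow_pickle=True).item();cv2.imwrite("pics/w21c.png",cv2.resize(W["color"][85:175,175:270],None,fx=6,fy=6,interpolation=cv2.INTER_CUBIC))
cv2.imwrite("pics/w8d.png",cv2.resize(np.load("w8.npy",allow_pickle=True).item()["color"][30:150,200:320],None,fx=4.5,fy=4.5,interpolation=cv2.INTER_CUBIC))
E
```

```text
cork diff mean/max 5.48125 18
shift px ((-0.14923021095142275, -0.011227851399993938), 0.9883895972628652)
```

View pics/w8d.png

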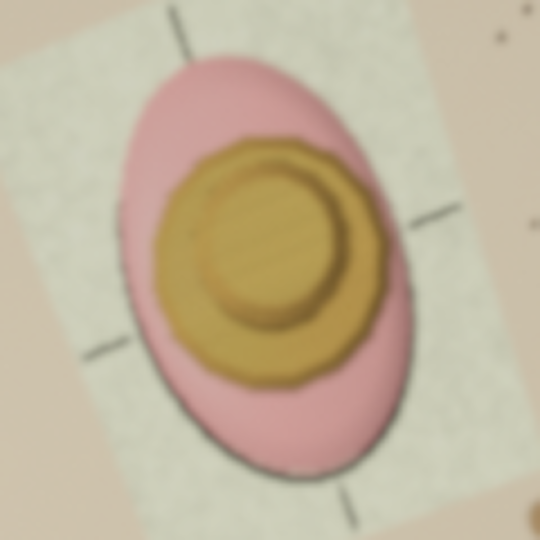

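View pics/w21c.png

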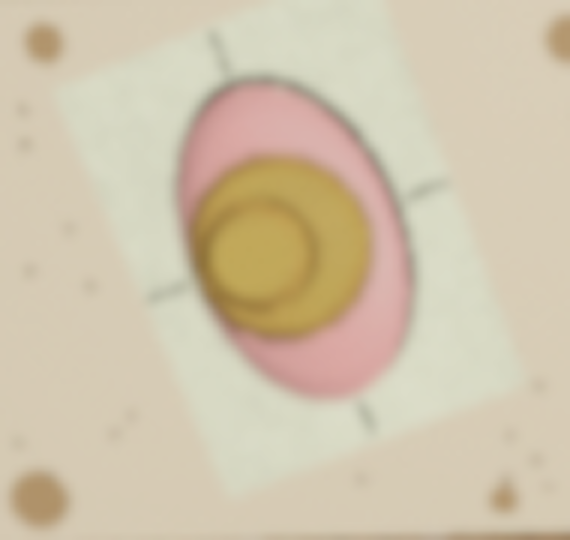

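```bash
python3 - <<'E'
from m import *
i=np.load("w8.npy",allow_pickle=True).item();W=np.load("w21.npy",allow_pickle=True).item()
print("w8 weight",plane(i,[(271/4.5+200,258/4.5+30)],.047),"oval",plane(i,[(266/4.5+200,266/4.5+30)],.016))
print("w21 weight",plane(W,[(281/6+175,247/6+85)],.047),"oval",plane(W,[(296/6+175,238/6+85)],.016))
from rig import sign_off;print(sign_off())
E
```

```text
w8 weight [[0.51532859 0.00536569 0.047     ]] oval [[0.51647364 0.00625871 0.016     ]]
w21 weight [[0.51454666 0.00747142 0.047     ]] oval [[0.513629   0.00740989 0.016     ]]
the job is handed in; nothing more can be done
None
```

I set out the whole bench as asked and handed the job in at about 44 s of the 144 s allowed. `sign_off` reports no verdict, so the figures below are from my last camera checks.

| Thing | Last measurement | Limit |
|---|---|---|
| Oval | about 1 mm and under 1° from the drawing (checked before the weight went on) | 10 mm, 11° |
| Weight | upright, about 1–2 mm off the oval's centre in two wrist views | 10 mm |
| Cleaning block | 160 mm from the board's centre, 113 mm from the iron stand, under 1 mm off line | 144–176, 93–127, 16 mm |
| Flux jar (the smallest) | 156 mm from the board's centre, 117 mm from the bender, under 1 mm off line | 144–176, 93–127, 16 mm |
| Solder reel | upright, about 24 mm clear of the board, under 1 mm off its middle line | 8–45 mm clear, 16 mm |
| Cork block | shifted 0.15 px between the first and last top views (not moved) | 20 mm |

At hand-in the arm was retracted with the gripper open, touching nothing.

Some checks failed or disagreed:
- **Jar position:** the arm's reading at release put it at y = 0.168. The top and wrist cameras both say 0.163–0.164, and both are well inside the limits.
- **Heights from two views:** these scattered for the reel (32 and 50 mm, against 42), the jar (28–37 mm, against 45), the board (about 0, against 12) and the paper (17 and 25 mm, against 13). For the grasps I used the given heights together with the contact force felt on the way down.
- **Cork colour mask:** it found nothing, so I compared the two top images instead.

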